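Put the spray can away in the latched aerosol cage

ROBOT

A 6-joint arm with a two-finger parallel gripper is mounted at the origin on the work surface. World frame = base frame: x ahead of the robot, y to its left, z up, the work surface at z = 0. Lengths are in m, angles in rad, forces in N, time in s.
With the tool pointing down it reaches from about 0.3 to 0.775 m from the base axis. Payload 14.6 kg.
Tool frame: the origin (TCP) lies at the very end of the fingers, on their centre line; the grasp point (between the pads) lies 19 mm behind it; z points along the fingers, y is the direction in which the jaws open and shut (so a half turn about z gives the same grasp; the last joint's range is limited). The gripper opens to 85 mm and grips with 20 to 120 N. Pads are 22 mm wide; open, the fingers measure 114 mm over their backs; the gripper's body (76 mm by 85 mm) begins 54 mm behind the grasp point. The pads swing forward as they close: fully open they stand 13 mm farther back than shut.
Start: joints at [1.121, 0.3, 1.521, -0, 1.321, -0.067], TCP at [0.205, 0.51, 0.231] pointing down, gripper open.
Joint ranges: [-3.03, 3.03], [-0.79, 2.21], [0.23, 2.52], [-1.04, 4.18], [0, 3.07], [-2.55, 2.55]. Speed limits (rad/s): [2.22, 2.22, 2.57, 3.14, 3.14, 3.14].

INTERFACE

Orientations are given as [roll, pitch, yaw] about the fixed x, y, z axes, in that order (R = Rz(yaw) Ry(pitch) Rx(roll)).
In Python, from plant import get_obs, snapshot, sign_off gives the robot as it stands.
- The arm moves only by the tool send_rows, never from a script. Its argument "series" is a list that holds one entry, the list of rows, each a list of 4 numbers: the shift along the tool's x, y, z in cm, then the turn about the tool's z in degrees. In form: [[[tx, ty, tz, yaw], ...]]. A call has 1 to 20 rows; each row shifts and turns the commanded pose from where the row before left it, along the tool's axes as they then stand; what a row does not reach is not made up. A row lasts 1/12 s, in which the tool goes at most 41.7 mm and 7.16 degrees, less where a joint would pass 70% of its speed; a pose out of reach is approached as far as the arm can. A call is refused whole if a number of a shift passes 4.17 or a number of a turn 7.16, either way. A call with a gripper value outside its range is refused whole. "hand" is the opening, from -1 (shut) to 1 (fully open), set as the call begins (left out, the last holds). The fingers move at their own pace and stop on an object; the grip force is fixed at half the most. Time passes only in rows, so rows that do not move let the fingers close. It gives the time, the measured TCP pose, the force and the opening at its end, in the units of the state.
- get_obs(): the state, without advancing time (a new reading comes with each control period).
- snapshot(name): name is "scene" or "top" or "wrist"; returns a dict with "img" (384x512x3 uint8, red, green, blue), "fx", "fy", "cx", "cy" (pixels), "camera_from_world" (4x4, takes a point from world to camera coordinates). Camera axes: x right, y up, looking along -z (the intrinsics and any distortion apply to the point x, -y, -z); pixel columns grow to the right and rows downward; lengths in m; the calibration is good to about 2 mm. A picture is of the moment at which its call begins. There is no depth.
- sign_off(): hands the job in, once; it reports no verdict.
The state is a dict: "t": time; "q": joint angles; "dq": joint speeds; "joint_efforts": joint torques, N m; "eef_pos": TCP position; "ee_rot": TCP orientation; "force": force on the tool from outside, world axes, zero at the start; "ft_torque": the same for the moment, N m; "width": finger opening in m.
Only numpy, scipy, OpenCV 4.12 (cv2) and the standard library are available. Lean on these libraries where they do the work, as an engineer would, in place of code of your own. Each camera call takes 0.05 s, during which the arm holds its last target.

TASK

Put the spray can that was left out on the bench away in the barred aerosol cage: lift the gate's latch bar over its catch, swing the gate wide open and stand the can upright on the cage floor. Then swing the gate shut so that the latch bar drops back behind its catch. Do not knock over the other things on the bench and in the cage or push them out of place.

Things in the scene. Friction and masses are not known exactly. Their poses are not given: they have to be found in the camera images.
- cage: welded steel cage for spray cans, fixed on the bench, 340 mm wide, 190 deep, 340 high: 20 mm square tube, 6 mm bars about 40 mm apart at back, sides and roof; the roof makes the tool lean to put a can in. Origin on the bench in mid-opening, in the plane of the front posts' faces; x points into the cage, y to the left post (seen from the robot), z up
- cage_floor (a point): on the floor sheet in the middle of the cage, 95 mm behind the front plane, 13 mm above the bench; axes as the cage. Clear floor: 75 mm either way in x, 150 either way in y. The front opening is 300 wide, from a sill 20 mm above the bench to a cross-tube whose underside is at 320 mm; both are 20 mm deep. The gate fills it
- gate_hinge (a point): on the gate's vertical hinge line (cage x 0, y -150), 170 mm above the bench; turns with the gate: y points from the hinge to the gate's free edge, -x out of its outer face (the plane x = 0; inner face x = 16 mm). Barred frame of 16 mm square tube, 26 to 314 mm above the bench, 4 to 296 mm from the hinge line, 1.1 kg
- gate_edge (a point): top corner of the gate at its free edge, in the middle of the tube: 288 mm from the hinge line, 306 mm above the bench, 8 mm behind the outer face; axes as gate_hinge
- gate (a joint): opening angle of the gate, rad: 0 shut, swings outward towards the robot up to 1.75 (seen from above the free edge goes counter-clockwise about the right post), and stays where it is left (hinge friction about 0.12 N m). With the bar behind its catch it opens no more than about 0.03
- latch_bar (a joint): angle of the latch bar, rad: 0 level, resting on its stop by its own weight; grows as the nose is lifted, up to 0.7. A steel flat 25 mm high, 8 thick, 0.32 kg, 8 mm in front of the gate's outer face, mid-height 190 mm above the bench; pivots on the gate 80 mm from the gate hinge line, its nose ends 325 mm from that line, across the left post
- catch_lip (a point): top of the catch on the left post, 310 mm from the hinge line, 26 mm in front of the post; axes as the cage. The lip stands 18 mm up in front of the bar, which clears it at about 0.09 rad: then the gate can be pulled. Its front is a ramp (18 mm wide, out to 60 mm): push the gate shut and the bar rides up it (2 to 4 N) and drops behind the lip in the last 10 mm
- latch_handle (a point): grip point of the bar's handle: a level round rod, 12 mm thick, square to the gate, 220 mm from the gate hinge line (140 from the bar's pivot), 190 mm above the bench with the bar down. The point is 30 mm in front of the bar, 46 in front of the gate's face; a 24 mm ball ends the rod 38 mm further out. x points along the rod to the bar. 13 mm of lift clears the catch
- can_center (a point): middle of the spray can to be put away, 71 mm above its base, z along its axis. It stands upright on the bench, 53 mm across and 142 mm tall (straight body to 105 mm, cap 42 mm across above), about 0.22 kg (varies)
- tall_a: a bigger spray can, 65 mm across, 205 tall, already standing in the cage's rear left; leave it alone. Origin at its base
- tall_b: another such can, in the cage's rear right; leave it alone. Origin at its base
- jar: bystander: amber glass jar with steel lid, 72 mm across, 75 tall. Origin at its base
- pipe: bystander: rusty pipe offcut standing on end, 60 mm across, 62 tall. Origin at its base
- wrench: bystander: wrench lying flat, 200 mm long along its x. Origin under its middle
- hammer: bystander: hammer lying flat, 260 mm long along its x. Origin under its middle
- offcut: bystander: piece of I-beam, 160 mm long along its x, 60 wide, 60 tall. Origin under its middle
Mind the look-alikes: they are no part of the job. Leave any purple look-alike of the part that bears can_center alone.

How it is judged:
By the outcome, as a careful person would: the job done as asked, in the order asked, and still so for the second after the job is handed in, with the robot touching nothing.
It also fails if it takes over 72 s, if anything falls off the work surface, if the arm or the gripper's body presses on something with over 40 N, if the wrist force passes 120 N, or if a joint passes its speed limit or range.

## Working session

There is one attempt and no reset: what is moved stays moved. The work goes in short steps, Python scripts to look and compute and a tool call to move; the robot and the scene stay as the last step left them, time stands still between calls to the robot, and variables do not carry over. Pictures are saved under pics/ and viewed, and the job is handed in when it is done.

Besides the shell and the picture viewer there is one more tool, called as a command line: name --argument value ..., lists and objects as JSON in quotes. send_rows: Moves the arm, as the interface text tells. Its arguments: {"type":"object","properties":{"series":{"type":"array"},"hand":{"type":"number"}},"required":["series"]}

```bash
mkdir -p pics; ls
cat > h.py <<'E'
import numpy as np, cv2
from plant import get_obs, snapshot, sign_off
def snap(n,out):
    s=snapshot(n); cv2.imwrite('pics/'+out,cv2.cvtColor(s['img'],cv2.COLOR_RGB2BGR)); return s
def ray(s,u,v):
    T=np.array(s['camera_from_world']);R=T[:3,:3];t=T[:3,3]
    d=np.array([(u-s['cx'])/s['fx'],-(v-s['cy'])/s['fy'],-1.0])
    o=-R.T@t; d=R.T@d; return o,d/np.linalg.norm(d)
def onz(s,u,v,z):
    o,d=ray(s,u,v); return o+d*(z-o[2])/d[2]
def tri(s1,p1,s2,p2):
    o1,d1=ray(s1,*p1);o2,d2=ray(s2,*p2)
    A=np.stack([d1,-d2],1);x=np.linalg.lstsq(A,o2-o1,rcond=None)[0]
    a=o1+d1*x[0];b=o2+d2*x[1];return (a+b)/2,np.linalg.norm(a-b)
def proj(s,p):
    T=np.array(s['camera_from_world']);c=T[:3,:3]@np.array(p)+T[:3,3]
    return s['cx']+s['fx']*c[0]/-c[2], s['cy']+s['fy']*(-c[1])/-c[2]
E
python3 - <<'E'
from h import *
import pickle
np.set_printoptions(precision=4,suppress=True)
print(get_obs())
D={}
for n in ['scene','top','wrist']:
    s=snap(n,n+'0.png'); D[n]=s; print(n,s['fx'],s['fy'],s['cx'],s['cy'],[k for k in s]); print(np.array(s['camera_from_world']))
pickle.dump(D,open('d0.pkl','wb'))
E
```

```text
pics
{'t': 0.0, 'q': array([ 1.1214,  0.3005,  1.5216,  0.    ,  1.3207, -0.0666]), 'dq': array([ 0.0002, -0.001 , -0.0002,  0.0007,  0.0003,  0.0012]), 'joint_efforts': array([  0.0011, -54.3517, -36.1792,  -0.0001,   0.0041,   0.    ]), 'eef_pos': array([0.2053, 0.51  , 0.2307]), 'ee_rot': array([-3.1404, -0.0001,  2.7588]), 'force': array([-0.066 ,  0.9719,  1.5112]), 'ft_torque': array([ 0.0031, -0.0187,  0.0016]), 'width': 0.08566874447649943}
scene 390.2958953939163 390.2958953939163 257.25269009307635 188.35871978316564 ['img', 'fx', 'fy', 'cx', 'cy', 'camera_from_world']
[[ 0.7448  0.6671  0.0173 -0.4183]
 [-0.491   0.5303  0.6912  0.151 ]
 [ 0.4519 -0.5233  0.7225 -2.0008]
 [ 0.      0.      0.      1.    ]]
top 388.77052435804757 388.77052435804757 255.27201240169788 186.27684671409918 ['img', 'fx', 'fy', 'cx', 'cy', 'camera_from_world']
[[-0.0248 -0.9996 -0.0145 -0.003 ]
 [ 0.996  -0.0259  0.0852 -0.5629]
 [-0.0856 -0.0124  0.9963 -1.3449]
 [ 0.      0.      0.      1.    ]]
wrist 267.222858413077 267.222858413077 257.8197903910965 187.21200801483764 ['img', 'fx', 'fy', 'cx', 'cy', 'camera_from_world']
[[ 0.3729  0.9279 -0.0013 -0.5492]
 [-0.8825  0.3543 -0.3092  0.0394]
 [-0.2864  0.1165  0.951  -0.3813]
 [ 0.      0.      0.      1.    ]]
```

View pics/scene0.png

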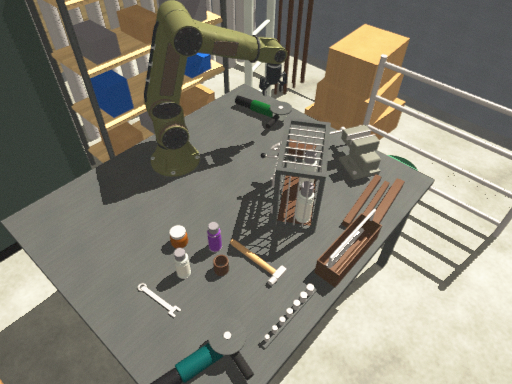

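View pics/top0.png

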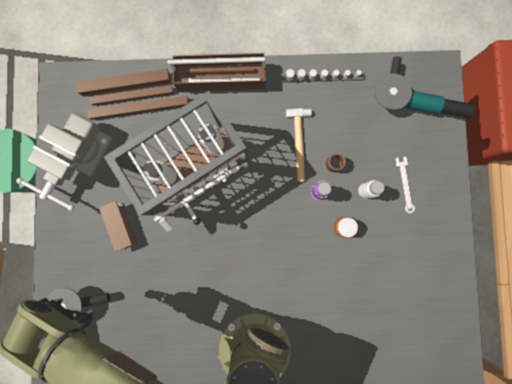

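View pics/wrist0.png

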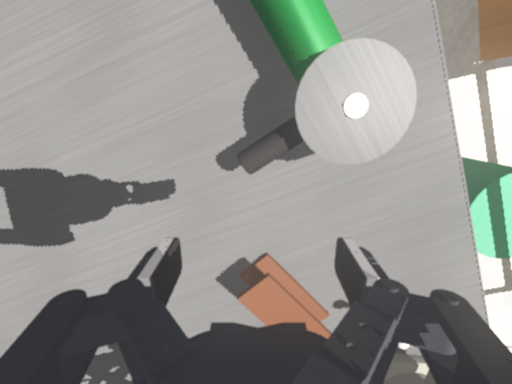

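The top view shows the cage at about (175,155) with its gate facing the robot, and the latch handle near (192,212). There are two small cans: purple at top (320,190)/scene (214,237), and white at top (371,188)/scene (182,264). The white one fits, since the purple look-alike is excluded. I'll confirm with an enlarged crop.

Run:
```python
import cv2
a=cv2.imread('pics/top0.png')[130:250,270:430]; b=cv2.imread('pics/scene0.png')[205:305,120:280]
a=cv2.resize(a,(640,480),interpolation=cv2.INTER_CUBIC);cv2.imwrite('pics/c_top.png',a)
b=cv2.resize(b,(800,500),interpolation=cv2.INTER_CUBIC);cv2.imwrite('pics/c_sc.png',b)
a=cv2.imread('pics/top0.png')[85:245,90:260];cv2.imwrite('pics/c_cage.png',cv2.resize(a,(637,600),interpolation=cv2.INTER_CUBIC))
b=cv2.imread('pics/scene0.png')[110:240,240:350];cv2.imwrite('pics/c_cages.png',cv2.resize(b,(507,600),interpolation=cv2.INTER_CUBIC))
```

```text
(no output)
```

View pics/c_top.png

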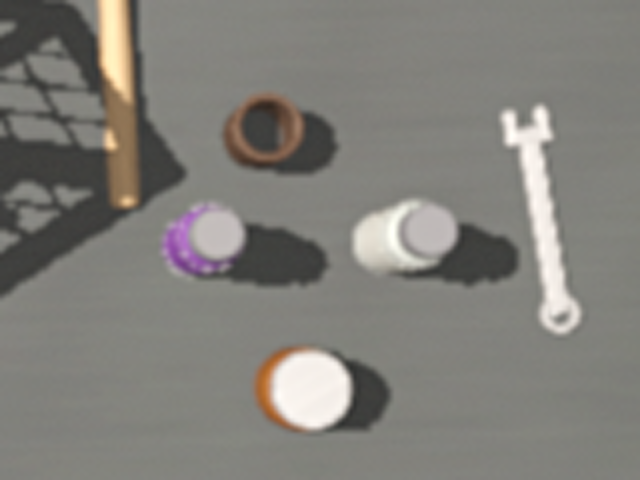

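View pics/c_sc.png

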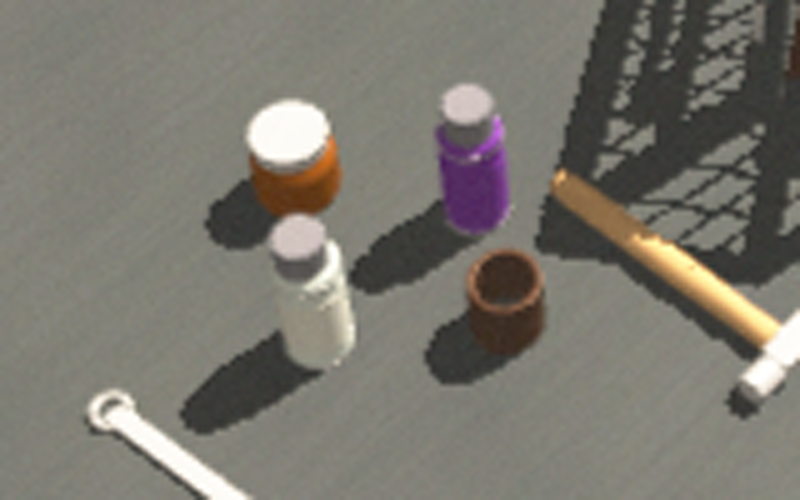

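View pics/c_cage.png

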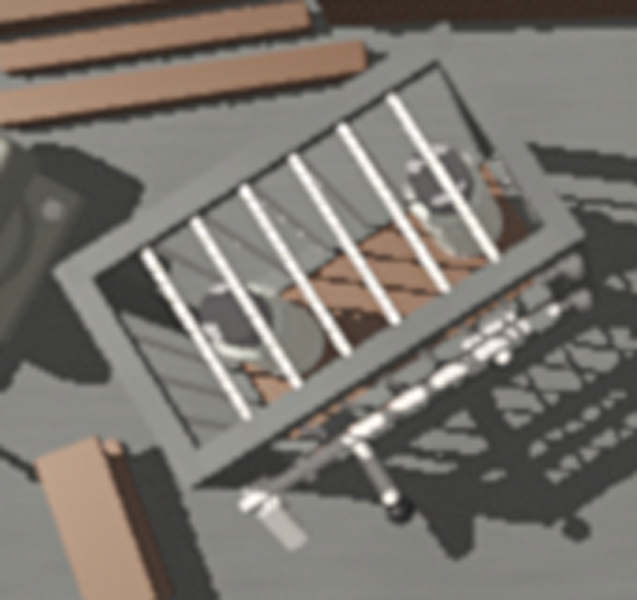

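View pics/c_cages.png

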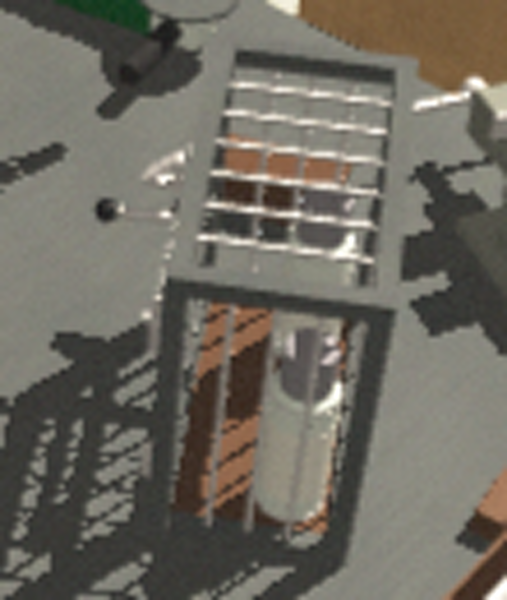

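The crop confirms it: a white body with a grey cap at top (371,188) is the target, and the purple one at (320,190) is the look-alike. Next I'll measure the cage and the objects.

```bash
cat > m1.py <<'E'
from h import *
import pickle
np.set_printoptions(precision=4,suppress=True)
D=pickle.load(open('d0.pkl','rb')); T=D['top']; S=D['scene']
f=lambda u,v:(90+u*170/637,85+v*160/600)
P=[f(*p) for p in [(55,270),(435,62),(585,235),(195,485)]]
C=[onz(T,*p,0.34) for p in P]
for c in C: print('corner',c)
print('sides',[np.linalg.norm(C[i]-C[(i+1)%4]) for i in range(4)])
# can by triangulating cap top centre: top crop (430,229)->; scene crop (298,238)
ct=(270+430/4,130+229/4); cs=(120+298/5,205+238/5)
print('can cap',tri(T,ct,S,cs), onz(T,*ct,.142),onz(S,*cs,.142))
pt=(270+217/4,130+233/4);ps=(120+468/5,205+105/5)
print('purple',onz(T,*pt,.142),onz(S,*ps,.142))
print('jar',onz(T,270+311/4,130+388/4,.075),'pipe',onz(T,270+266/4,130+130/4,.062))
print('handle ball',onz(T,*f(393,503),.19)); print('bar nose',onz(T,*f(255,505),.2))
print('offcut', onz(T,110,230,.06))
E
python3 m1.py
```

```text
corner [0.6267 0.3891 0.34  ]
corner [0.7739 0.1088 0.34  ]
corner [0.6419 0.0012 0.34  ]
corner [0.4675 0.2864 0.34  ]
sides [np.float64(0.3166178531429795), np.float64(0.17030954431926676), np.float64(0.3343212677093494), np.float64(0.18950027630686297)]
can cap (array([ 0.5401, -0.4109,  0.1369]), np.float64(0.0013644837582942487)) [ 0.5392 -0.4098  0.142 ] [ 0.5438 -0.4123  0.142 ]
purple [ 0.5404 -0.2397  0.142 ] [ 0.5458 -0.2417  0.142 ]
jar [ 0.4135 -0.324   0.075 ] pipe [ 0.634  -0.2984  0.062 ]
handle ball [0.4518 0.169  0.19  ]
bar nose [0.4529 0.2801 0.2   ]
offcut [0.4227 0.4818 0.06  ]
```

Run:
```python
import cv2
a=cv2.imread('pics/top0.png'); 
t=[cv2.resize(a[y-20:y+20,x-25:x+25],(400,300) if 0 else (400,320),interpolation=cv2.INTER_CUBIC)[:300] for x,y in [(107,157),(205,103),(245,148),(143,212)]]
import numpy as np
cv2.imwrite('pics/corners.png',np.vstack([np.hstack(t[:2]),np.hstack(t[2:])]))
```

```text
(no output)
```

View pics/corners.png

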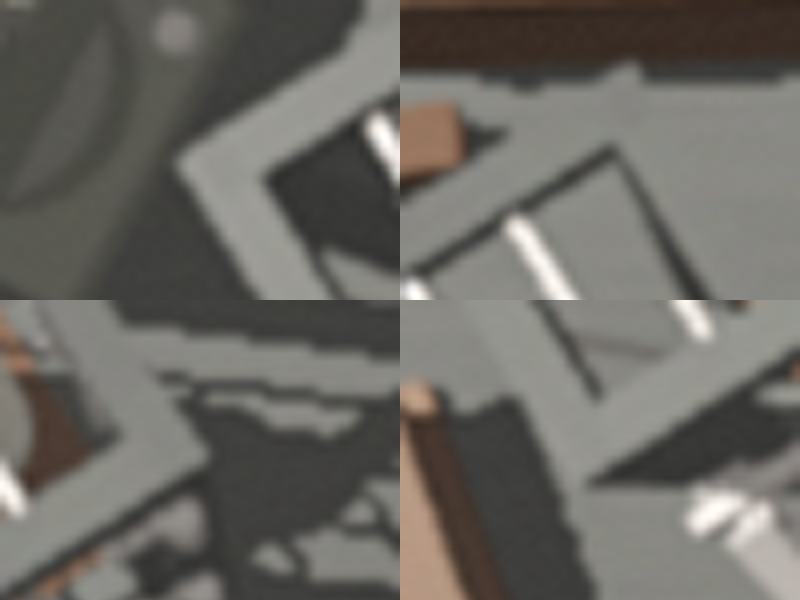

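```bash
cat > m2.py <<'E'
from h import *
import pickle
np.set_printoptions(precision=4,suppress=True)
D=pickle.load(open('d0.pkl','rb')); T=D['top']; S=D['scene']
P=[(104.25,157.6),(209.4,93),(245.9,147.4),(141.75,215.5)]
C=np.array([onz(T,*p,0.34) for p in P])
print(C); print('sides',[np.linalg.norm(C[i]-C[(i+1)%4]) for i in range(4)])
# rigid fit, cage coords (x,y): 1 rear-left,2 rear-right,3 front-right,4 front-left
M=np.array([[.19,.17],[.19,-.17],[0,-.17],[0,.17]])
a=M-M.mean(0); b=C[:,:2]-C[:,:2].mean(0)
U,s,V=np.linalg.svd(a.T@b); R=(U@V).T
t=C[:,:2].mean(0)-R@M.mean(0)
print('yaw',np.arctan2(R[1,0],R[0,0]),'origin',t); print('res',C[:,:2]-(M@R.T+t))
E
python3 m2.py
```

```text
[[0.6251 0.3903 0.34  ]
 [0.7978 0.0993 0.34  ]
 [0.6427 0.0018 0.34  ]
 [0.4644 0.2872 0.34  ]]
sides [np.float64(0.3383843460441539), np.float64(0.18322873443892282), np.float64(0.3365272669703836), np.float64(0.19096088112253887)]
yaw 0.5515063502736277 origin [0.5516 0.1448]
res [[ 0.0008  0.0011]
 [-0.0047 -0.0003]
 [ 0.002   0.0017]
 [ 0.0019 -0.0025]]
```

Cage pose: yaw 0.5515, origin (0.5516, 0.1448). The side lengths match to a few mm and the residuals are under 5 mm. The can is at about (0.541, -0.411). Next is a planner helper that turns a target pose into rows.

```bash
cat > p.py <<'E'
from h import *
from scipy.spatial.transform import Rotation as Ro
np.set_printoptions(precision=4,suppress=True)
CY=0.5515; CO=np.array([.5516,.1448]); 
CR=np.array([[np.cos(CY),-np.sin(CY)],[np.sin(CY),np.cos(CY)]])
def c2w(x,y,z=0): return np.r_[CO+CR@np.array([x,y]),z]
def w2c(p): return np.r_[CR.T@(np.array(p)[:2]-CO),p[2:]]
def g2w(phi,x,y,z=0): # gate frame (hinge) -> world; opening phi ccw
    c,s=np.cos(phi),np.sin(phi); q=np.array([c*x-s*y,s*x+c*y])+[0,-.15]; return c2w(*q,z)
def rows(pos,R,tgt,turn,n,fac=1):
    """n rows from pos,R to tgt, total turn (deg) about tool z"""
    p=np.array(pos,float);R=np.array(R);out=[]
    for i in range(n):
        goal=pos+(np.array(tgt)-pos)*(i+1)/n
        d=R.T@(goal-p)*100; d=np.round(d,2); w=round(turn/n,2)
        p=p+R@d/100; R=R@Ro.from_euler('z',w,degrees=True).as_matrix(); out.append([*map(float,d),w])
    return out,p,R
def cur():
    o=get_obs(); return np.array(o['eef_pos']),Ro.from_euler('xyz',o['ee_rot']).as_matrix(),o
def show(rr): print('['+','.join('[%g,%g,%g,%g]'%tuple(r) for r in rr)+']',len(rr))
E
python3 - <<'E'
from p import *
p,R,o=cur()
print(c2w(-.05,.07))
r,p,R=rows(p,R,c2w(-.17,.07,.235),126.5,19); show(r); print(p,w2c(p)); print(R)
E
```

```text
[0.4723 0.1782 0.    ]
[[-1.58,-1.6,-0.02,6.66],[-1.76,-1.41,-0.02,6.66],[-1.9,-1.2,-0.02,6.66],[-2.04,-0.96,-0.02,6.66],[-2.13,-0.73,-0.02,6.66],[-2.2,-0.47,-0.02,6.66],[-2.24,-0.22,-0.02,6.66],[-2.25,0.05,-0.02,6.66],[-2.23,0.31,-0.02,6.66],[-2.18,0.57,-0.02,6.66],[-2.1,0.81,-0.03,6.66],[-1.99,1.05,-0.02,6.66],[-1.85,1.28,-0.02,6.66],[-1.7,1.48,-0.02,6.66],[-1.51,1.67,-0.02,6.66],[-1.31,1.83,-0.02,6.66],[-1.08,1.97,-0.02,6.66],[-0.85,2.08,-0.02,6.66],[-0.61,2.17,-0.02,6.66]] 19
[0.3701 0.1154 0.235 ] [-0.17   0.07   0.235]
[[ 0.8524  0.5229 -0.0004]
 [ 0.5229 -0.8524 -0.0008]
 [-0.0007  0.0005 -1.    ]]
```

send_rows --series '[[[-1.58,-1.6,-0.02,6.66],[-1.76,-1.41,-0.02,6.66],[-1.9,-1.2,-0.02,6.66],[-2.04,-0.96,-0.02,6.66],[-2.13,-0.73,-0.02,6.66],[-2.2,-0.47,-0.02,6.66],[-2.24,-0.22,-0.02,6.66],[-2.25,0.05,-0.02,6.66],[-2.23,0.31,-0.02,6.66],[-2.18,0.57,-0.02,6.66],[-2.1,0.81,-0.03,6.66],[-1.99,1.05,-0.02,6.66],[-1.85,1.28,-0.02,6.66],[-1.7,1.48,-0.02,6.66],[-1.51,1.67,-0.02,6.66],[-1.31,1.83,-0.02,6.66],[-1.08,1.97,-0.02,6.66],[-0.85,2.08,-0.02,6.66],[-0.61,2.17,-0.02,6.66]]]' --hand 1

```text
t: 1.73
eef_pos: [0.3703, 0.1144, 0.2352]
ee_rot: [-3.142, 0.0, 0.545]
force: [0.3, 0.7, -0.2]
width: 0.0856
```

Run:
```python
from p import *
import pickle
p,R,o=cur(); print(o['q'],p,w2c(p))
s=snap('wrist','wrist1.png'); pickle.dump(s,open('w1.pkl','wb'))
for nm,q in dict(handle=c2w(-.046,.07,.19),ball=c2w(-.084,.07,.19),root=c2w(-.016,.07,.19),FL=c2w(0,.17,.34),nose=g2w(0,-.012,.325,.19),hinge=g2w(0,0,0,.17)).items(): print(nm,proj(s,q))
t=snap('top','top1.png')
```

```text
[ 0.2051 -0.0765  1.9302  0.      1.2879  1.2313] [0.3703 0.1144 0.2352] [-0.1703  0.0691  0.2352]
handle (np.float64(256.3296431348332), np.float64(21.940282985394646))
ball (np.float64(256.7952021826494), np.float64(87.6108517273736))
root (np.float64(255.91205712122266), np.float64(-36.963332229760994))
FL (np.float64(-3006.260625848904), np.float64(-2982.1434478755664))
nose (np.float64(74.3553842680235), np.float64(-43.86574285192296))
hinge (np.float64(603.8883365433112), np.float64(-55.082621140909794))
```

View pics/wrist1.png

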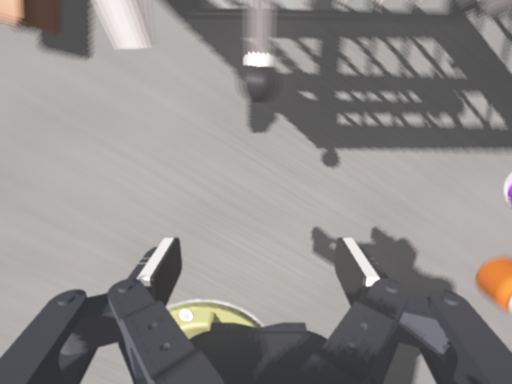

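View pics/top1.png

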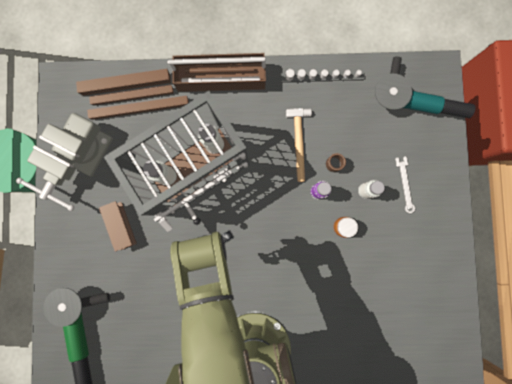

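Run:
```python
from p import *
import pickle
s=pickle.load(open('w1.pkl','rb'));T=np.array(s['camera_from_world']);o=-T[:3,:3].T@T[:3,3]
p,R,_=cur();print(o,R.T@(o-p)); print(R.T@(-T[2,:3]))
t=pickle.load(open('d0.pkl','rb'))['top']; print(proj(t,p),proj(t,o),proj(t,p+R@[0,0,-.2]))
a=cv2.imread('pics/top1.png')[190:310,160:270];cv2.imwrite('pics/c1.png',cv2.resize(a,(550,600),interpolation=cv2.INTER_CUBIC))
```

```text
[0.4373 0.1558 0.3784] [ 0.0788 -0.0017 -0.1434]
[-0.3112 -0.0005  0.9503]
(np.float64(211.38574705396067), np.float64(246.28208171858347)) (np.float64(187.7207045211701), np.float64(224.5358126232786)) (np.float64(200.9011011818872), np.float64(251.92115497877535))
```

View pics/c1.png

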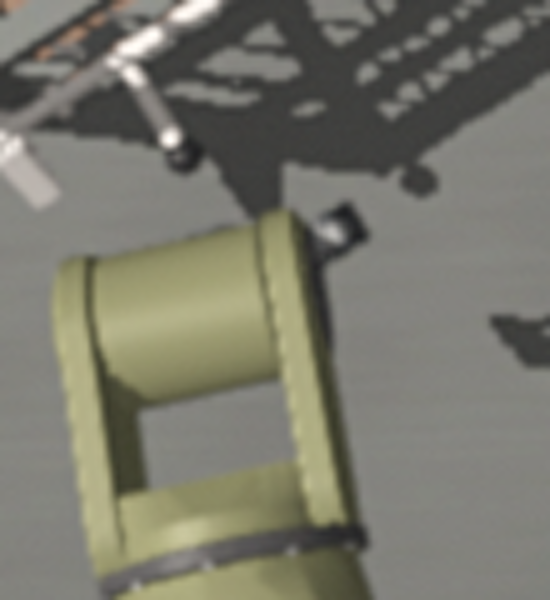

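Run:
```python
from p import *
p,R,o=cur()
r,p,R=rows(p,R,c2w(-.05,.0695,.235),-.4,5); a,p,R=rows(p,R,c2w(-.05,.0695,.172),0,3);show(r+a)
```

```text
[[2.41,-0.05,0,-0.08],[2.4,-0.04,0,-0.08],[2.41,-0.04,0,-0.08],[2.41,-0.04,0.01,-0.08],[2.41,-0.03,-0,-0.08],[-0,-0,2.1,0],[-0,-0,2.1,0],[-0,-0,2.1,0]] 8
```

send_rows --series '[[[2.41,-0.05,0,-0.08],[2.4,-0.04,0,-0.08],[2.41,-0.04,0,-0.08],[2.41,-0.04,0,-0.08],[2.41,-0.03,0,-0.08],[0,0,2.1,0],[0,0,2.1,0],[0,0,2.1,0],[0,0,0,0]]]' --hand 1

```text
t: 2.58
eef_pos: [0.4697, 0.1805, 0.1684]
ee_rot: [-3.14, 0.006, 0.559]
force: [-1.1, -0.5, -0.4]
width: 0.0855
```

send_rows --series '[[[0,0,0,0],[0,0,0,0],[0,0,0,0],[0,0,0,0],[0,0,0,0],[0,0,0,0],[0,0,0,0]]]' --hand -1

```text
t: 3.17
eef_pos: [0.4718, 0.1804, 0.1728]
ee_rot: [3.141, -0.001, 0.557]
force: [-0.9, -1.8, 5.3]
width: 0.0101
```

```bash
cat >> p.py <<'E'
def swing(p,R,dphi,n,dz=0,H=None):
    """rotate tool about gate hinge by dphi (ccw) in n rows"""
    H=g2w(0,0,0)[:2] if H is None else H; out=[]; p=np.array(p)
    v=p[:2]-H; z0=p[2]
    for i in range(n):
        a=dphi*(i+1)/n; c,s=np.cos(a),np.sin(a)
        goal=np.r_[H+[c*v[0]-s*v[1],s*v[0]+c*v[1]],z0+dz*(i+1)/n]
        d=np.round(R.T@(goal-p)*100,2); w=round(-np.degrees(dphi/n),2)
        p=p+R@d/100; R=R@Ro.from_euler('z',w,degrees=True).as_matrix(); out.append([*map(float,d),w])
    return out,p,R
E
python3 - <<'E'
from p import *
p,R,o=cur(); print(p,w2c(p)-[0,-.15,0])
r,p,R=rows(p,R,p+CR3@[0,-.0017,.022] if 0 else p+np.r_[CR@[0,-.0017],.022],0,3);show(r)
r,p,R=swing(p,R,.2,4);show(r)
E
```

```text
[0.4718 0.1804 0.1728] [-0.0494  0.2222  0.1728]
[[0,0.06,-0.73,0],[0,0.05,-0.74,0],[0,0.06,-0.73,0]] 3
[[-1.1,0.27,-0,-2.86],[-1.09,0.27,-0,-2.86],[-1.1,0.26,-0,-2.86],[-1.1,0.27,-0,-2.86]] 4
```

send_rows --series '[[[0,0.06,-0.73,0],[0,0.05,-0.74,0],[0,0.06,-0.73,0],[0,0,0,0]]]'

```text
t: 3.5
eef_pos: [0.4726, 0.1789, 0.1956]
ee_rot: [3.141, -0.001, 0.557]
force: [-2.1, -0.5, -4.4]
width: 0.0098
```

send_rows --series '[[[-1.1,0.27,0,-2.86],[-1.09,0.27,0,-2.86],[-1.1,0.26,0,-2.86],[-1.1,0.27,0,-2.86],[0,0,0,0]]]'

```text
t: 3.92
eef_pos: [0.4433, 0.1429, 0.1944]
ee_rot: [3.14, -0.0, 0.759]
force: [4.7, -4.4, -6.0]
width: 0.0098
```

Run:
```python
from p import *
p,R,o=cur(); print(p,o['force'],o['ft_torque'],o['width'],o['q'])
a=w2c(p)[:2]-[0,-.15]; print(a,np.hypot(*a))
s=snap('top','top2.png')['img'][85:265,90:270]; cv2.imwrite('pics/c2.png',cv2.resize(s[:,:,::-1],(600,600),interpolation=cv2.INTER_CUBIC))
```

```text
[0.4433 0.1429 0.1944] [ 4.7344 -4.3852 -6.0486] [-0.3419 -0.5822 -0.0057] 0.009829468302351613 [ 0.234   0.1478  1.7972 -0.0016  1.1955  1.0461]
[-0.0932  0.2051] 0.22534155837026085
```

View pics/c2.png

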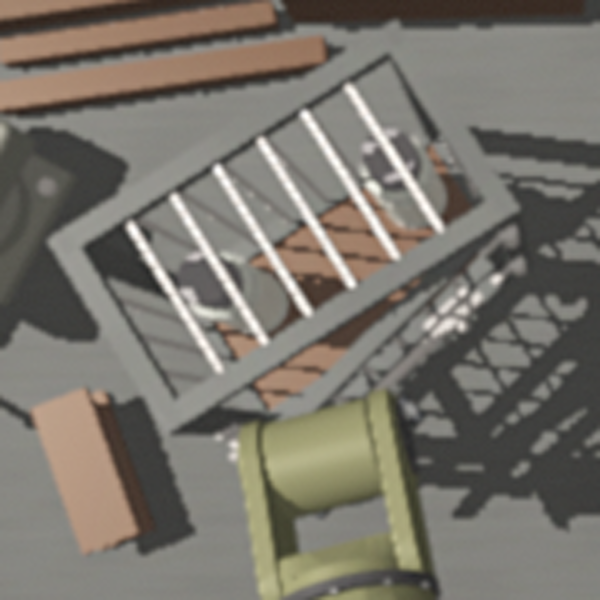

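Run:
```python
from p import *
p,R,o=cur()
r,p,R=swing(p,R,1.42,18,dz=-.022);show(r);print(p,np.hypot(*p[:2]))
```

```text
[[-1.72,0.45,0.12,-4.52],[-1.72,0.46,0.12,-4.52],[-1.72,0.45,0.13,-4.52],[-1.71,0.45,0.12,-4.52],[-1.72,0.45,0.12,-4.52],[-1.72,0.46,0.12,-4.52],[-1.72,0.45,0.13,-4.52],[-1.72,0.45,0.12,-4.52],[-1.72,0.46,0.12,-4.52],[-1.72,0.45,0.13,-4.52],[-1.72,0.45,0.12,-4.52],[-1.71,0.45,0.13,-4.52],[-1.72,0.46,0.12,-4.52],[-1.72,0.45,0.13,-4.52],[-1.72,0.45,0.12,-4.52],[-1.72,0.46,0.13,-4.52],[-1.72,0.45,0.12,-4.52],[-1.72,0.45,0.13,-4.52]] 18
[ 0.4772 -0.1485  0.1724] 0.4997320628264578
```

send_rows --series '[[[-1.72,0.45,0.12,-4.52],[-1.72,0.46,0.12,-4.52],[-1.72,0.45,0.13,-4.52],[-1.71,0.45,0.12,-4.52],[-1.72,0.45,0.12,-4.52],[-1.72,0.46,0.12,-4.52],[-1.72,0.45,0.13,-4.52],[-1.72,0.45,0.12,-4.52],[-1.72,0.46,0.12,-4.52]]]'

```text
t: 4.72
eef_pos: [0.4079, -0.0086, 0.1844]
ee_rot: [3.135, -0.0, 1.471]
force: [20.7, 2.6, -3.2]
width: 0.0096
```

send_rows --series '[[[-1.72,0.45,0.13,-4.52],[-1.72,0.45,0.12,-4.52],[-1.71,0.45,0.13,-4.52],[-1.72,0.46,0.12,-4.52],[-1.72,0.45,0.13,-4.52],[-1.72,0.45,0.12,-4.52],[-1.72,0.46,0.13,-4.52],[-1.72,0.45,0.12,-4.52],[-1.72,0.45,0.13,-4.52],[0,0,0,0],[0,0,0,0]]]'

```text
t: 5.63
eef_pos: [0.4797, -0.1471, 0.1737]
ee_rot: [3.135, 0.004, 2.177]
force: [11.7, 11.4, 7.2]
width: 0.0099
```

Run:
```python
from p import *
p,R,o=cur(); print(p,o['ee_rot'],o['force'],o['ft_torque'],o['width'],o['q'])
s=snap('top','top3.png'); s=snap('scene','scene3.png')
```

```text
[ 0.4797 -0.1471  0.1737] [3.1354 0.0035 2.1772] [11.6915 11.3736  7.2282] [ 1.8512 -1.9462 -0.1058] 0.009942274356065088 [-0.3721  0.247   1.7292  0.0034  1.159  -0.9799]
```

View pics/top3.png

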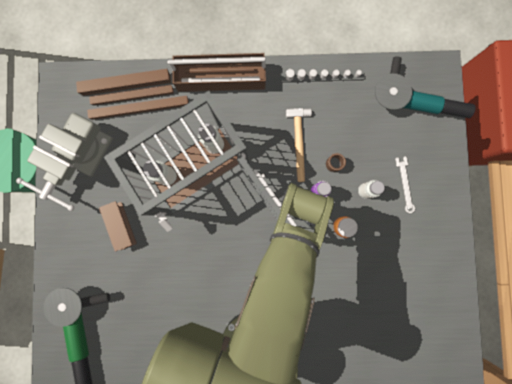

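View pics/scene3.png

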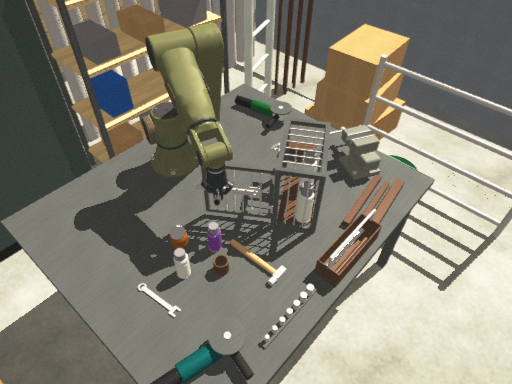

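The top view shows the gate open about 1.6 rad, running from (240,160) to (305,225), and nothing else has been disturbed. I'll release the handle and rise.

send_rows --series '[[[0,0,0,0],[0,0,0,0],[0,0,0,0],[0,0,0,0]]]' --hand 0.3

```text
t: 6.07
eef_pos: [0.4769, -0.1476, 0.172]
ee_rot: [-3.142, 0.0, 2.177]
force: [-0.1, -0.1, 0.4]
width: 0.0554
```

send_rows --series '[[[0,0,-2,0],[0,0,-3,0],[0,0,-4,0],[0,0,-4,0],[0,0,-4,0],[0,0,-4,0],[0,0,-4,0]]]'

```text
t: 6.65
eef_pos: [0.4763, -0.1474, 0.4241]
ee_rot: [3.142, 0.0, 2.177]
force: [0.3, 0.0, -0.8]
width: 0.0557
```

Run:
```python
from p import *
p,R,o=cur(); print(p,o['ee_rot'],o['force'],o['width'],o['q'])
az=.53
r,p,R=rows(p,R,[.68*np.cos(az),.68*np.sin(az),.42],93,19);show(r);print(p)
```

```text
[ 0.4763 -0.1474  0.4241] [3.1415 0.0004 2.1767] [ 0.3479  0.0038 -0.7801] 0.055728165524219796 [-0.3734  0.1147  1.3065 -0.0002  1.72   -0.9793]
[[1.79,1.95,0.02,4.89],[1.96,1.79,0.02,4.89],[2.1,1.62,0.02,4.89],[2.23,1.43,0.02,4.89],[2.34,1.23,0.02,4.89],[2.44,1.04,0.02,4.89],[2.52,0.82,0.03,4.89],[2.58,0.6,0.02,4.89],[2.62,0.38,0.02,4.89],[2.64,0.16,0.02,4.89],[2.65,-0.07,0.02,4.89],[2.64,-0.3,0.02,4.89],[2.59,-0.52,0.02,4.89],[2.55,-0.74,0.02,4.89],[2.47,-0.95,0.02,4.89],[2.38,-1.16,0.02,4.89],[2.28,-1.36,0.02,4.89],[2.15,-1.55,0.02,4.89],[2.01,-1.72,0.03,4.89]] 19
[0.5867 0.3438 0.42  ]
```

send_rows --series '[[[1.79,1.95,0.02,4.89],[1.96,1.79,0.02,4.89],[2.1,1.62,0.02,4.89],[2.23,1.43,0.02,4.89],[2.34,1.23,0.02,4.89],[2.44,1.04,0.02,4.89],[2.52,0.82,0.03,4.89],[2.58,0.6,0.02,4.89],[2.62,0.38,0.02,4.89],[2.64,0.16,0.02,4.89],[2.65,-0.07,0.02,4.89],[2.64,-0.3,0.02,4.89],[2.59,-0.52,0.02,4.89],[2.55,-0.74,0.02,4.89],[2.47,-0.95,0.02,4.89],[2.38,-1.16,0.02,4.89],[2.28,-1.36,0.02,4.89],[2.15,-1.55,0.02,4.89],[2.01,-1.72,0.03,4.89]]]' --hand 1

```text
t: 8.23
eef_pos: [0.5873, 0.3448, 0.4178]
ee_rot: [3.141, 0.0, 0.551]
force: [-0.4, 0.2, -0.4]
width: 0.0856
```

send_rows --series '[[[3,0,0,0],[3,0,0,0],[3,0,0,0],[3,0,0,0]]]'

```text
t: 8.57
eef_pos: [0.6511, 0.384, 0.3897]
ee_rot: [-3.141, 0.003, 0.555]
force: [1.8, 1.4, -2.8]
width: 0.0855
```

Run:
```python
from p import *
p,R,o=cur(); print(p,np.hypot(*p[:2]),o['ee_rot'],o['force'],o['width'],o['q']); print(R)
```

```text
[0.6511 0.384  0.3897] 0.7558527192321294 [-3.1406  0.0027  0.5552] [ 1.8499  1.4237 -2.7647] 0.08554431372670157 [0.4842 0.8975 0.2446 0.0009 2.0022 1.5002]
[[ 0.8498  0.5271 -0.0028]
 [ 0.5271 -0.8498 -0.0006]
 [-0.0027 -0.001  -1.    ]]
```

send_rows --series '[[[0,0,0,0],[0,0,0,0],[0,0,0,0]]]'

```text
t: 8.82
eef_pos: [0.6504, 0.3834, 0.4042]
ee_rot: [3.141, -0.023, 0.555]
force: [-0.3, -0.5, 0.8]
width: 0.0853
```

send_rows --series '[[[3,0,-2.8,0],[3,0,-2.8,0],[3,0,-2.8,0],[3,0,-2.8,0],[0,0,0,0],[0,0,0,0]]]'

```text
t: 9.32
eef_pos: [0.6441, 0.3828, 0.4465]
ee_rot: [3.139, -0.102, 0.556]
force: [-0.3, -0.2, -0.5]
width: 0.0857
```

Run:
```python
from p import *
p,R,o=cur(); print(p,np.hypot(*p[:2]),o['ee_rot'],o['force'],o['width'],o['q']); print(R)
```

```text
[0.6441 0.3828 0.4465] 0.7492791401586899 [ 3.1393 -0.1023  0.5555] [-0.3035 -0.1636 -0.502 ] 0.08565739383072235 [0.4858 0.8281 0.2346 0.0052 1.9767 1.5035]
[[ 0.8452  0.5272  0.088 ]
 [ 0.5246 -0.8497  0.0519]
 [ 0.1021  0.0023 -0.9948]]
```

The tool does lean when I push at the reach limit, by about 0.02 rad per row, and the lean stays. I'll go on until it reaches about 0.75 rad.

send_rows --series '[[[3.5,0,-2.1,0],[3.5,0,-2.1,0],[3.5,0,-2.1,0],[3.5,0,-2.1,0],[3.5,0,-2.1,0],[3.5,0,-2.1,0],[3.5,0,-2.1,0],[3.5,0,-2.1,0],[3.8,0,-1.6,0],[3.8,0,-1.6,0],[3.8,0,-1.6,0],[3.8,0,-1.6,0]]]'

```text
t: 10.32
eef_pos: [0.6605, 0.4, 0.5131]
ee_rot: [3.136, -0.354, 0.556]
force: [-0.1, 0.2, 0.3]
width: 0.0851
```

Run:
```python
from p import *
p,R,o=cur(); print(p,np.hypot(*p[:2]),o['ee_rot'],o['force'],o['width'],o['q']); print(R)
```

```text
[0.6605 0.4    0.5131] 0.7722216841865088 [ 3.1356 -0.3544  0.5565] [-0.0961  0.205   0.2813] 0.0851490684503072 [0.4919 0.7527 0.2359 0.0169 1.7988 1.514 ]
[[ 0.7963  0.5264  0.2979]
 [ 0.4954 -0.8502  0.1782]
 [ 0.3471  0.0056 -0.9378]]
```

```bash
cat > kin.py <<'E'
from p import *
from scipy.optimize import least_squares
Z=[([.2051,-.0765,1.9302,0,1.2879,1.2313],[.3703,.1144,.2352],None),
([1.1214,.3005,1.5216,0,1.3207,-.0666],[.2053,.51,.2307],[-3.1404,-.0001,2.7588]),
([.234,.1478,1.7972,-.0016,1.1955,1.0461],[.4433,.1429,.1944],None),
([-.3734,.1147,1.3065,-.0002,1.72,-.9793],[.4763,-.1474,.4241],[3.1415,.0004,2.1767]),
([.4858,.8281,.2346,.0052,1.9767,1.5035],[.6441,.3828,.4465],[3.1393,-.1023,.5555]),
([.4919,.7527,.2359,.0169,1.7988,1.514],[.6605,.4,.5131],[3.1356,-.3544,.5565])]
def E(a,q): return Ro.from_euler(a,q).as_matrix()
def fk(q,k):
    d1,L2,L3,Lw,off,a1,c,e3=k
    R=E('z',q[0]); p=np.array([0,0,d1])+R@[a1,off,0]
    R=R@E('y',q[1]); p=p+R@[0,0,L2]
    R=R@E('y',q[2]); p=p+R@[e3,0,L3]
    R=R@E('z',q[3])@E('y',q[4]); p=p+R@[0,0,Lw]
    return p,R@E('z',q[5]+c)
def res(k):
    out=[]
    for q,p,r in Z:
        a,R=fk(q,k); out+=list(a-p)
        if r is not None: out+=list(.1*(R.T@E('xyz',r)-np.eye(3)).ravel())
    return out
f=[least_squares(res,[.18,.425,.43,.25,.037,0,c,0]) for c in (np.pi/2,-np.pi/2,0,np.pi)]
f=min(f,key=lambda s:s.cost); K=f.x
if __name__=='__main__': print(K,f.cost); print(np.round(f.fun,4))
LIM=np.array([[-3.03,3.03],[-.79,2.21],[.23,2.52],[-1.04,4.18],[0,3.07],[-2.55,2.55]])
def ik(p,R,q0):
    def g(q):
        a,Rr=fk(q,K); return np.r_[(a-p)*10,Ro.from_matrix(Rr.T@R).as_rotvec()]
    s=least_squares(g,np.clip(q0,LIM[:,0]+1e-3,LIM[:,1]-1e-3),bounds=(LIM[:,0],LIM[:,1])); return s.x,np.linalg.norm(s.fun)
E
python3 kin.py
```

```text
[0.221  0.4243 0.4475 0.2447 0.0366 0.     1.5708 0.0408] 4.376152132819368e-09
[ 0.  0.  0.  0. -0.  0. -0.  0.  0. -0. -0.  0. -0. -0. -0. -0.  0. -0.
 -0.  0. -0. -0.  0.  0. -0. -0.  0. -0. -0. -0.  0. -0.  0. -0. -0.  0.
  0. -0. -0. -0.  0. -0. -0. -0. -0. -0. -0. -0.  0. -0.  0.  0. -0. -0.]
```

```bash
cat > plan1.py <<'E'
from kin import *
import pickle
D=pickle.load(open('d0.pkl','rb'));T=D['top']
f=lambda u,v:(90+u*170/637,85+v*160/600)
for u,v in [(237,318),(440,175)]: print('tall',w2c(onz(T,*f(u,v),.205)))
az=.54; can=np.array([.541,-.411,0])
q0=[.4919,.7527,.2359,.0169,1.7988,1.514]
def Rt(th,az): # tool x up-forward, z forward-down
    z=np.array([np.sin(th)*np.cos(az),np.sin(th)*np.sin(az),-np.cos(th)])
    y=np.array([np.sin(az),-np.cos(az),0]); return np.stack([np.cross(y,z),y,z],1)
if __name__=='__main__':
  for th in (.65,.75,.85,.95):
    R=Rt(th,az); q=q0
    for nm,g in [('over cage',np.array([.5,.1,.45])),('cage pre',c2w(-.15,0,.14)),('place',c2w(.065,0,.013+.095)),('mid',np.array([.5,-.15,.45])),('canpre',can+[0,0,.13]-.12*np.r_[R[:2,2],0]),('can',can+[0,0,.095])]:
        q,e=ik(g+.019*R[:,2],R,q); print(th,nm,np.round(q,2),'err %.4f'%e)
E
python3 plan1.py
```

```text
tall [0.1242 0.0977 0.205 ]
tall [ 0.1333 -0.106   0.205 ]
0.65 over cage [-0.02 -0.16  1.66  0.37  1.1   0.93] err 0.0000
0.65 cage pre [-0.13 -0.01  2.3   0.92  0.49  0.15] err 0.0000
0.65 place [0.15 0.44 1.82 0.74 0.35 0.55] err 0.0000
0.65 mid [-0.6  -0.02  1.54  0.6   1.36  0.38] err 0.0000
0.65 canpre [-1.02  0.65  1.42  0.72  1.18 -0.31] err 0.0000
0.65 can [-0.91  0.72  1.4   0.75  1.07 -0.26] err 0.0000
0.75 over cage [-0.04 -0.19  1.72  0.46  1.    0.86] err 0.0000
0.75 cage pre [-0.17 -0.01  2.35  1.21  0.49 -0.16] err 0.0000
0.75 place [0.13 0.44 1.87 1.16 0.3  0.13] err 0.0000
0.75 mid [-0.64 -0.04  1.58  0.71  1.33  0.31] err 0.0000
0.75 canpre [-1.06  0.67  1.43  0.81  1.22 -0.39] err 0.0000
0.75 can [-0.93  0.73  1.41  0.86  1.1  -0.35] err 0.0000
0.85 over cage [-0.07 -0.23  1.78  0.57  0.92  0.77] err 0.0000
0.85 cage pre [-0.21  0.01  2.39  1.49  0.54 -0.45] err 0.0000
0.85 place [ 0.12  0.45  1.91  1.64  0.31 -0.37] err 0.0000
0.85 mid [-0.68 -0.05  1.63  0.82  1.3   0.23] err 0.0000
0.85 canpre [-1.1   0.69  1.43  0.9   1.26 -0.47] err 0.0000
0.85 can [-0.96  0.75  1.42  0.97  1.14 -0.44] err 0.0000
0.95 over cage [-0.09 -0.25  1.84  0.7   0.84  0.65] err 0.0000
0.95 cage pre [-0.24  0.04  2.42  1.71  0.62 -0.7 ] err 0.0000
0.95 place [ 0.11  0.46  1.95  2.02  0.39 -0.74] err 0.0000
0.95 mid [-0.71 -0.06  1.68  0.94  1.28  0.15] err 0.0000
0.95 canpre [-1.13  0.72  1.44  0.99  1.32 -0.54] err 0.0000
0.95 can [-0.98  0.78  1.43  1.07  1.18 -0.52] err 0.0000
```

send_rows --series '[[[3.9,0,-1.4,0],[3.9,0,-1.4,0],[3.9,0,-1.4,0],[3.9,0,-1.4,0],[3.9,0,-1.4,0],[3.9,0,-1.4,0],[4.0,0,-0.9,0],[4.0,0,-0.9,0],[4.0,0,-0.9,0],[4.0,0,-0.9,0],[4.0,0,-0.9,0],[4.0,0,-0.9,0],[4.1,0,-0.5,0],[4.1,0,-0.5,0],[4.1,0,-0.5,0],[4.1,0,-0.5,0]]]'

```text
t: 11.65
eef_pos: [0.6889, 0.4235, 0.6048]
ee_rot: [3.131, -0.713, 0.56]
force: [0.8, -0.2, -0.3]
width: 0.0857
```

Run:
```python
from p import *
p,R,o=cur(); print(p,np.hypot(*p[:2]),o['ee_rot'],o['force'],o['width'],o['q']); print(R)
```

```text
[0.6889 0.4235 0.6048] 0.808657883461539 [ 3.1309 -0.7125  0.56  ] [ 0.8343 -0.2307 -0.267 ] 0.085692186986564 [0.4965 0.6818 0.2358 0.0309 1.5119 1.5209]
[[ 0.6411  0.5253  0.5595]
 [ 0.402  -0.8509  0.3382]
 [ 0.6537  0.0081 -0.7567]]
```

send_rows --series '[[[4.1,0,-0.3,0],[4.1,0,-0.3,0],[4.1,0,-0.3,0],[4.1,0,-0.3,0],[0,0,0,0]]]'

```text
t: 12.07
eef_pos: [0.6935, 0.4274, 0.632]
ee_rot: [3.129, -0.805, 0.562]
force: [0.1, -0.6, 0.7]
width: 0.0851
```

```bash
cat > plan2.py <<'E'
from plan1 import *
p,R,o=cur(); q=o['q']; print(p,q,'lean',np.arccos(-R[2,2]),'az',np.arctan2(R[1,2],R[0,2]))
can=np.array([.541,-.411,0])
A=np.array([.50,-.10,.47]); B=can+[0,0,.30]-.11*np.r_[R[:2,2],0]/np.linalg.norm(R[:2,2]); C=can+[0,0,.095]-.12*R[:,2]
for nm,g,n in [('A',A,18),('B',B,10),('C',C,6)]:
    g=g+.019*R[:,2] if nm!='A' else g
    qs=[];q1=q
    for i in range(n):
        q1n,e=ik(p+(g-p)*(i+1)/n,R,q1); qs.append(np.abs(q1n-q1).max()*12); q1=q1n
        if e>1e-3: print('err',i,e)
    q=q1; print(nm,g,q,'max rate',max(qs))
    r,p,_=rows(p,R,g,0,n); show(r)
E
python3 plan2.py
```

```text
tall [0.1242 0.0977 0.205 ]
tall [ 0.1333 -0.106   0.205 ]
[0.6935 0.4274 0.632 ] [0.4971 0.6642 0.2348 0.0345 1.4385 1.5215] lean 0.8047406070939535 az 0.5446387480230435
A [ 0.5  -0.1   0.47] [-0.5933 -0.1249  1.6098  0.7399  1.3267  0.3589] max rate 2.95040682944307
[[-2.36,1.92,-1.13,0],[-2.36,1.92,-1.14,0],[-2.36,1.92,-1.13,0],[-2.37,1.93,-1.13,0],[-2.36,1.92,-1.13,0],[-2.36,1.92,-1.14,0],[-2.36,1.92,-1.13,0],[-2.36,1.92,-1.13,0],[-2.36,1.92,-1.13,0],[-2.37,1.93,-1.14,0],[-2.36,1.92,-1.13,0],[-2.36,1.92,-1.13,0],[-2.36,1.92,-1.13,0],[-2.36,1.92,-1.14,0],[-2.36,1.92,-1.13,0],[-2.36,1.93,-1.13,0],[-2.37,1.92,-1.13,0],[-2.36,1.92,-1.14,0]] 18
B [ 0.4586 -0.4609  0.2868] [-1.1202  0.4995  1.29    0.8038  1.4864 -0.2343] max rate 1.0777395997423778
[[-2.9,2.84,-0.33,0],[-2.89,2.84,-0.33,0],[-2.9,2.84,-0.34,0],[-2.89,2.83,-0.33,0],[-2.9,2.84,-0.33,0],[-2.89,2.84,-0.33,0],[-2.9,2.84,-0.34,0],[-2.89,2.84,-0.33,0],[-2.9,2.84,-0.33,0],[-2.89,2.83,-0.33,0]] 10
C [ 0.4787 -0.4487  0.165 ] [-1.083   0.6184  1.404   0.8425  1.3019 -0.3833] max rate 0.387435761931588
[[-1.19,-0.01,1.69,0],[-1.19,-0.02,1.69,0],[-1.19,-0.01,1.69,0],[-1.2,-0.01,1.69,0],[-1.19,-0.02,1.69,0],[-1.19,-0.01,1.69,0]] 6
```

send_rows --series '[[[-1.2,1,-0.6,0],[-2.36,1.92,-1.13,0],[-2.36,1.92,-1.13,0],[-2.36,1.92,-1.13,0],[-2.36,1.92,-1.13,0],[-2.36,1.92,-1.13,0],[-2.36,1.92,-1.13,0],[-2.36,1.92,-1.13,0],[-2.36,1.92,-1.13,0],[-2.36,1.92,-1.13,0],[-2.36,1.92,-1.13,0],[-2.36,1.92,-1.13,0],[-2.36,1.92,-1.13,0],[-2.36,1.92,-1.13,0],[-2.36,1.92,-1.13,0],[-2.36,1.92,-1.13,0],[-2.36,1.92,-1.13,0],[-2.36,1.92,-1.13,0]]]'

```text
t: 13.57
eef_pos: [0.508, -0.079, 0.4772]
ee_rot: [3.128, -0.801, 0.563]
force: [0.4, -0.6, -0.6]
width: 0.085
```

```bash
sed -i "s/for nm,g,n in .*/for nm,g,n in [('B',B,11),('C',C,7)]:/" plan2.py; python3 plan2.py
```

```text
tall [0.1242 0.0977 0.205 ]
tall [ 0.1333 -0.106   0.205 ]
[ 0.508  -0.079   0.4772] [-0.5365 -0.1303  1.5974  0.7171  1.3033  0.4148] lean 0.8015135679689395 az 0.5442379511628248
B [ 0.4586 -0.4609  0.2868] [-1.1194  0.4988  1.2898  0.8008  1.4854 -0.2338] max rate 1.0691475053693524
[[-2.8,2.7,-0.36,0],[-2.79,2.7,-0.37,0],[-2.8,2.71,-0.36,0],[-2.8,2.7,-0.36,0],[-2.79,2.7,-0.37,0],[-2.8,2.7,-0.36,0],[-2.8,2.7,-0.37,0],[-2.79,2.7,-0.36,0],[-2.8,2.71,-0.36,0],[-2.8,2.7,-0.37,0],[-2.79,2.7,-0.36,0]] 11
C [ 0.4789 -0.4486  0.1653] [-1.0818  0.6172  1.4038  0.8395  1.3005 -0.3816] max rate 0.33241875335467785
[[-1.01,-0.01,1.45,0],[-1.01,-0.02,1.45,0],[-1.01,-0.01,1.46,0],[-1.01,-0.01,1.45,0],[-1.02,-0.02,1.45,0],[-1.01,-0.01,1.45,0],[-1.01,-0.01,1.45,0]] 7
```

send_rows --series '[[[-2.8,2.7,-0.36,0],[-2.8,2.7,-0.36,0],[-2.8,2.7,-0.36,0],[-2.8,2.7,-0.36,0],[-2.8,2.7,-0.36,0],[-2.8,2.7,-0.36,0],[-2.8,2.7,-0.36,0],[-2.8,2.7,-0.36,0],[-2.8,2.7,-0.36,0],[-2.8,2.7,-0.36,0],[-2.8,2.7,-0.36,0],[0,0,0,0]]]'

```text
t: 14.57
eef_pos: [0.4573, -0.4637, 0.2799]
ee_rot: [3.14, -0.801, 0.55]
force: [-0.9, 0.5, -0.9]
width: 0.0857
```

```bash
sed -i "s/for nm,g,n in .*/for nm,g,n in [('C',C,7)]:/" plan2.py; python3 plan2.py
python3 - <<'E'
from p import *
s=snap('wrist','wrist4.png'); t=snap('top','top4.png'); import pickle; pickle.dump(dict(w=s,t=t),open('d4.pkl','wb'))
for z in (.142,.105,0): print(z,proj(s,[.541,-.411,z]))
E
```

```text
tall [0.1242 0.0977 0.205 ]
tall [ 0.1333 -0.106   0.205 ]
[ 0.4573 -0.4637  0.2799] [-1.123   0.5097  1.2893  0.7992  1.4833 -0.2348] lean 0.8005071847391177 az 0.5484258813824561
C [ 0.4791 -0.4488  0.1653] [-1.0813  0.619   1.4002  0.8372  1.3038 -0.3705] max rate 0.3230617769799773
[[-0.91,-0.02,1.41,0],[-0.91,-0.02,1.41,0],[-0.92,-0.02,1.41,0],[-0.91,-0.02,1.41,0],[-0.91,-0.02,1.41,0],[-0.91,-0.02,1.42,0],[-0.92,-0.02,1.41,0]] 7
0.142 (np.float64(257.52246765912247), np.float64(193.25954843664948))
0.105 (np.float64(257.54696525362533), np.float64(205.41182655851878))
0 (np.float64(257.59728674772265), np.float64(230.37430978142095))
```

View pics/wrist4.png

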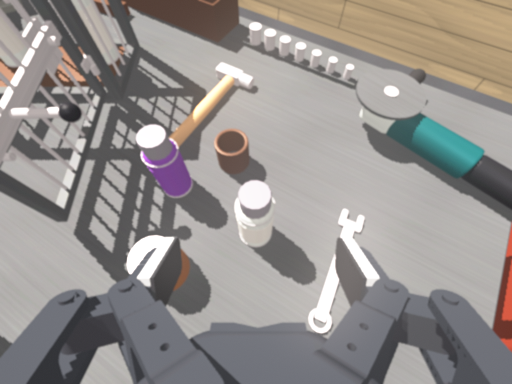

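View pics/top4.png

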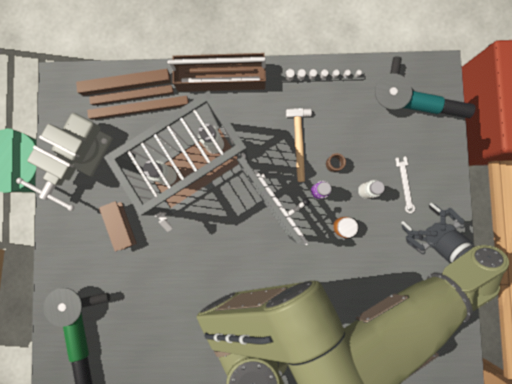

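The wrist view shows the white can with its cap at (255,194) (predicted 257,193), between the fingers. Purple is at (165,165), the jar at (160,265) and the wrench at (335,270), all outside the approach path.

send_rows --series '[[[-0.91,-0.05,1.41,0],[-0.91,-0.05,1.41,0],[-0.92,-0.05,1.41,0],[-0.91,-0.05,1.41,0],[-0.91,-0.05,1.41,0],[-0.91,-0.05,1.42,0],[-0.92,-0.04,1.41,0],[0,0,1.5,0],[0,0,1.5,0],[0,0,1,0],[0,0,0,0]]]'

```text
t: 15.58
eef_pos: [0.5063, -0.427, 0.1426]
ee_rot: [3.131, -0.801, 0.562]
force: [0.4, -0.6, 0.9]
width: 0.0856
```

Run:
```python
from p import *
p,R,o=cur(); print(p,o['force']); g=np.array([.541,-.411,.095])+.019*R[:,2]
print('to go',R.T@(g-p)*100)
s=snap('wrist','wrist5.png'); 
for z in (.142,.105): print(z,proj(s,[.541,-.411,z]))
```

```text
[ 0.5063 -0.427   0.1426] [ 0.3661 -0.5567  0.8872]
to go [-0.7808  0.4346  7.935 ]
0.142 (np.float64(266.03696124774285), np.float64(183.6104911337655))
0.105 (np.float64(264.47871629800295), np.float64(205.8506651965835))
```

View pics/wrist5.png

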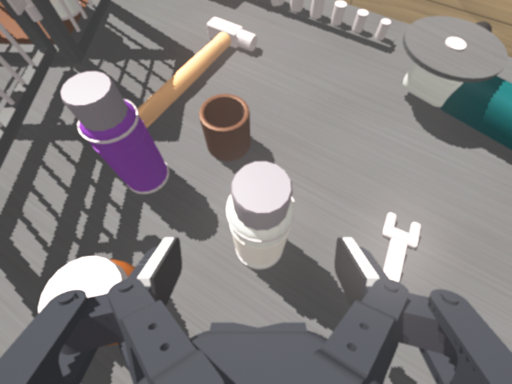

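send_rows --series '[[[-0.2,0.03,1.5,0],[-0.2,0.03,1.7,0],[-0.2,0.02,1.7,0],[-0.18,0.02,1.7,0],[0,0,1.3,0],[0,0,0,0]]]'

```text
t: 16.13
eef_pos: [0.5504, -0.401, 0.0805]
ee_rot: [3.134, -0.801, 0.56]
force: [-0.4, 0.2, -0.7]
width: 0.0852
```

send_rows --series '[[[0,0,0,0],[0,0,0,0],[0,0,0,0],[0,0,0,0],[0,0,0,0]]]' --hand -1

```text
t: 16.55
eef_pos: [0.5495, -0.4037, 0.0843]
ee_rot: [3.127, -0.801, 0.563]
force: [-1.9, 0.2, 5.4]
width: 0.0516
```

Run:
```python
from p import *
p,R,o=cur(); print(p,o['force'],o['width'],o['q'],'grasp pt',p-.019*R[:,2])
s=snap('wrist','wrist6.png'); s=snap('scene','scene6.png')
```

```text
[ 0.5495 -0.4037  0.0843] [-1.8937  0.1625  5.4214] 0.05164079983344425 [-0.9496  0.7339  1.4231  0.9172  1.1243 -0.415 ] grasp pt [ 0.5378 -0.4107  0.0975]
```

View pics/wrist6.png

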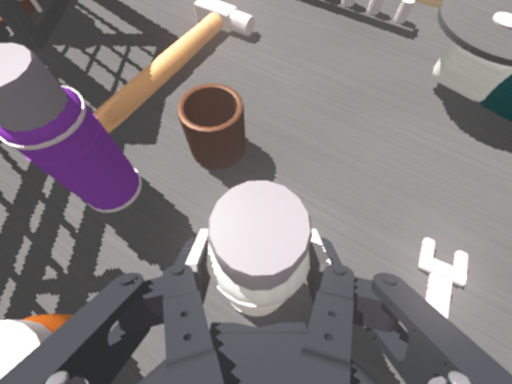

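The can is gripped at width 51.6 mm and centred under the pads. Now I'll plan the carry over the gate.

```bash
cat > plan3.py <<'E'
from kin import *
p,R,o=cur(); q=o['q']
off=np.array([.0095,.0068,.0843])
W=[('up',np.array([.5405,-.4105,.36]),10),('over',c2w(-.16,0,.36),16),('down',c2w(-.15,0,.035),12),('in',c2w(.06,0,.035),12),('set',c2w(.06,0,.0135),2)]
for nm,g,n in W:
    g=g+off; q1=q; qs=[]
    for i in range(n):
        qn,e=ik(p+(g-p)*(i+1)/n,R,q1); qs.append(np.round(np.abs(qn-q1).max()*12,1)); q1=qn
        if e>1e-3: print('err',i,e)
    q=q1; print(nm,g,np.round(q,2),'rate',max(qs))
    r,p,_=rows(p,R,g,0,n); print(r[0],r[-1],n)
E
python3 plan3.py
```

```text
up [ 0.55   -0.4037  0.4443] [-0.95  0.45  1.    0.8   1.6   0.13] rate 0.9
[2.59, 0.04, -2.5, 0.0] [2.59, 0.04, -2.5, 0.0] 10
over [0.4248 0.0678 0.4443] [-0.22 -0.43  1.89  0.58  1.11  0.69] rate 1.2
[0.63, -2.92, 0.61, 0.0] [0.64, -2.92, 0.62, 0.0] 16
down [0.4333 0.073  0.1193] [-0.19  0.02  2.38  1.4   0.51 -0.38] rate 2.2
[-1.89, -0.03, 1.94, 0.0] [-1.89, -0.02, 1.94, 0.0] 12
in [0.6122 0.183  0.1193] [0.12 0.38 1.9  1.26 0.31 0.01] rate 0.7
[1.22, 0.0, 1.26, 0.0] [1.22, 0.0, 1.26, 0.0] 12
set [0.6122 0.183  0.0978] [ 0.12  0.43  1.91  1.41  0.3  -0.15] rate 0.9
[-0.77, -0.01, 0.75, 0.0] [-0.77, -0.01, 0.74, 0.0] 2
```

send_rows --series '[[[1,0.02,-1,0],[1.8,0.04,-1.7,0],[2.6,0.04,-2.5,0],[2.6,0.04,-2.5,0],[2.6,0.04,-2.5,0],[2.6,0.04,-2.5,0],[2.6,0.04,-2.5,0],[2.6,0.04,-2.5,0],[2.6,0.04,-2.5,0],[2.6,0.04,-2.5,0],[2.3,0.04,-2.3,0]]]'

```text
t: 17.57
eef_pos: [0.5501, -0.403, 0.4464]
ee_rot: [3.127, -0.8, 0.563]
force: [0.4, -0.4, -1.8]
width: 0.051
```

send_rows --series '[[[0.3,-1.4,0.3,0],[0.63,-2.92,0.61,0],[0.63,-2.92,0.61,0],[0.63,-2.92,0.61,0],[0.63,-2.92,0.61,0],[0.63,-2.92,0.61,0],[0.63,-2.92,0.61,0],[0.63,-2.92,0.61,0],[0.63,-2.92,0.61,0],[0.63,-2.92,0.61,0],[0.63,-2.92,0.61,0],[0.63,-2.92,0.61,0],[0.63,-2.92,0.61,0],[0.63,-2.92,0.61,0],[0.63,-2.92,0.61,0],[0.63,-2.92,0.61,0],[0.33,-1.4,0.31,0],[0,0,0,0]]]'

```text
t: 19.07
eef_pos: [0.4236, 0.069, 0.4446]
ee_rot: [3.127, -0.802, 0.566]
force: [0.1, -0.2, -1.2]
width: 0.0512
```

```bash
sed -i "s/^W=.*/W=[('down',c2w(-.15,0,.037),12),('in',c2w(.06,0,.035),12),('set',c2w(.06,0,.0135),2)]/" plan3.py; python3 plan3.py
python3 - <<'E'
from p import *
p,R,o=cur(); print(p,o['force'],o['width'],o['t'],o['ee_rot'])
snap('top','top7.png');snap('wrist','wrist7.png')
E
```

```text
down [0.4333 0.073  0.1213] [-0.19  0.01  2.38  1.39  0.52 -0.37] rate 2.2
[-1.88, -0.01, 1.94, 0.0] [-1.88, -0.01, 1.93, 0.0] 12
in [0.6122 0.183  0.1193] [ 0.12  0.38  1.9   1.27  0.32 -0.  ] rate 0.6
[1.2, 0.01, 1.27, 0.0] [1.21, 0.01, 1.27, 0.0] 12
set [0.6122 0.183  0.0978] [ 0.12  0.43  1.91  1.41  0.31 -0.15] rate 0.9
[-0.77, -0.01, 0.75, 0.0] [-0.78, -0.01, 0.74, 0.0] 2
[0.4236 0.069  0.4446] [ 0.1463 -0.1591 -1.1842] 0.05124257337603483 19.0667 [ 3.1273 -0.8021  0.5661]
```

View pics/top7.png

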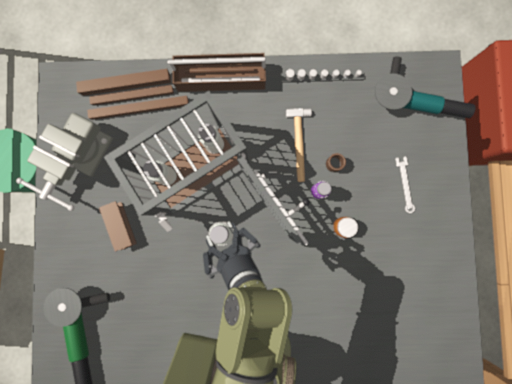

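View pics/wrist7.png

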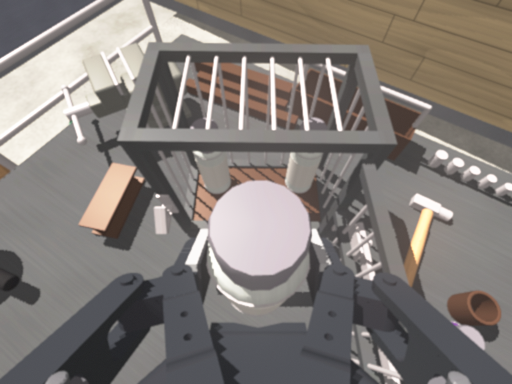

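send_rows --series '[[[-1.5,-0.01,1.55,0],[-1.5,-0.01,1.55,0],[-1.5,-0.01,1.55,0],[-1.5,-0.01,1.55,0],[-1.5,-0.01,1.55,0],[-1.5,-0.01,1.55,0],[-1.5,-0.01,1.55,0],[-1.5,-0.01,1.55,0],[-1.5,-0.01,1.55,0],[-1.5,-0.01,1.55,0],[-1.5,-0.01,1.55,0],[-1.5,-0.01,1.55,0],[-1.5,-0.01,1.55,0],[-1.5,-0.01,1.55,0],[-1.5,-0.01,1.5,0],[0,0,0,0],[0,0,0,0]]]'

```text
t: 20.58
eef_pos: [0.4343, 0.0701, 0.1201]
ee_rot: [3.133, -0.799, 0.558]
force: [0.7, -1.0, -0.8]
width: 0.0512
```

```bash
sed -i "s/^W=.*/W=[('in',c2w(.06,0,.035),14),('set',c2w(.06,0,.0135),2)]/" plan3.py; python3 plan3.py
python3 - <<'E'
from p import *
p,R,o=cur(); print(p,o['force'],o['width'],o['t'],o['ee_rot'],o['q'])
snap('wrist','wrist8.png');snap('scene','scene8.png')
E
```

```text
in [0.6122 0.183  0.1193] [0.12 0.38 1.9  1.25 0.32 0.02] rate 0.6
[1.05, -0.02, 1.08, 0.0] [1.04, -0.02, 1.08, 0.0] 14
set [0.6122 0.183  0.0978] [ 0.12  0.43  1.91  1.4   0.31 -0.13] rate 0.9
[-0.77, -0.01, 0.75, 0.0] [-0.77, -0.0, 0.75, 0.0] 2
[0.4343 0.0701 0.1201] [ 0.7302 -0.9701 -0.7834] 0.05123583787941732 20.5833 [ 3.1325 -0.7992  0.558 ] [-0.2023  0.0156  2.3732  1.382   0.5192 -0.3661]
```

View pics/wrist8.png

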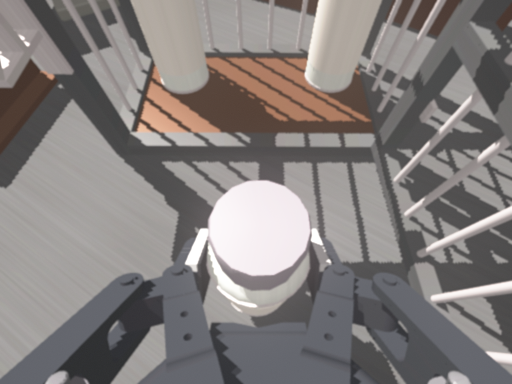

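View pics/scene8.png

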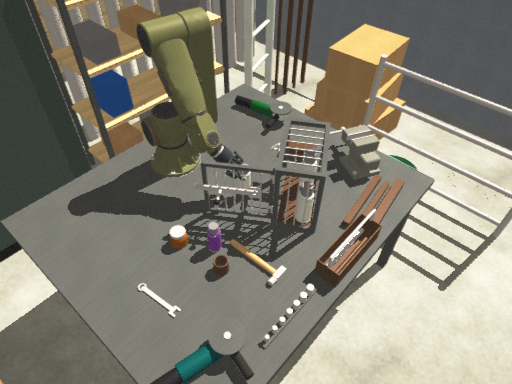

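send_rows --series '[[[1.05,-0.02,1.08,0],[1.05,-0.02,1.08,0],[1.05,-0.02,1.08,0],[1.05,-0.02,1.08,0],[1.05,-0.02,1.08,0],[1.05,-0.02,1.08,0],[1.05,-0.02,1.08,0],[1.05,-0.02,1.08,0],[1.05,-0.02,1.08,0],[1.05,-0.02,1.08,0],[1.05,-0.02,1.08,0],[1.05,-0.02,1.08,0],[1.05,-0.02,1.08,0],[1.05,-0.02,1.08,0],[0,0,0,0],[0,0,0,0]]]'

```text
t: 22.02
eef_pos: [0.6128, 0.1841, 0.1223]
ee_rot: [3.129, -0.803, 0.563]
force: [-0.3, -0.0, -2.3]
width: 0.0517
```

```bash
sed -i "s/^W=.*/W=[('set',c2w(.06,0,.0135),3)]/" plan3.py; python3 plan3.py
python3 - <<'E'
from p import *
p,R,o=cur(); print(p,o['force'],o['width'],o['t'],o['ee_rot']); print('can base',w2c(p-[.0095,.0068,.0843]))
s=snap('wrist','wrist9.png');snap('scene','scene9.png')
print(proj(s,c2w(.02,0,.02)),proj(s,c2w(.17,.15,.013)),proj(s,c2w(.02,.15,.02)),proj(s,c2w(.02,-.15,.02)))
E
```

```text
set [0.6122 0.183  0.0978] [ 0.12  0.43  1.91  1.42  0.31 -0.16] rate 0.7
[-0.61, 0.01, 0.54, 0.0] [-0.61, 0.02, 0.54, 0.0] 3
[0.6128 0.1841 0.1223] [-0.2837 -0.0022 -2.3101] 0.05166022494002035 22.0167 [ 3.1285 -0.8027  0.5628]
can base [0.061  0.0006 0.038 ]
(np.float64(259.28399905726434), np.float64(334.4804876236757)) (np.float64(126.71318478447748), np.float64(182.73446904180435)) (np.float64(82.13363709891476), np.float64(333.99715056471376)) (np.float64(435.0073276387585), np.float64(334.95993116468054))
```

View pics/wrist9.png

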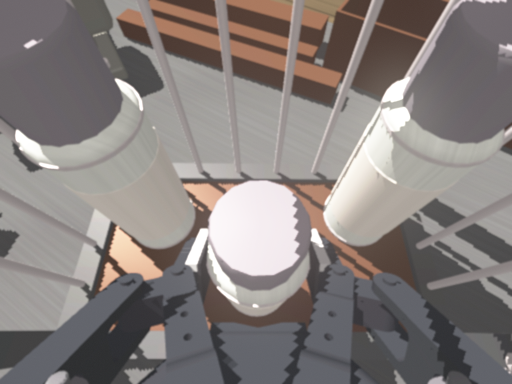

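View pics/scene9.png

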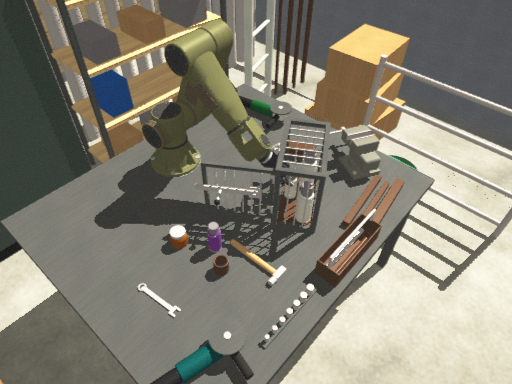

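send_rows --series '[[[-0.53,0,0.51,0],[-0.53,0,0.51,0],[-0.53,0,0.51,0],[0,0,0,0],[0,0,0,0]]]'

```text
t: 22.53
eef_pos: [0.6121, 0.1834, 0.0989]
ee_rot: [3.13, -0.801, 0.561]
force: [-0.3, -0.0, -1.5]
width: 0.0515
```

send_rows --series '[[[-0.11,0,0.1,0],[0,0,0,0],[0,0,0,0]]]'

```text
t: 22.78
eef_pos: [0.6124, 0.1837, 0.0977]
ee_rot: [3.129, -0.801, 0.562]
force: [0.2, 0.2, -1.6]
width: 0.051
```

send_rows --series '[[[-0.07,0,0.07,0],[0,0,0,0],[0,0,0,0]]]'

```text
t: 23.03
eef_pos: [0.6128, 0.1839, 0.0973]
ee_rot: [3.129, -0.803, 0.563]
force: [-2.4, -0.5, 5.4]
width: 0.0516
```

The can touches the floor (the vertical force rose by 7 N), so I'll release it.

send_rows --series '[[[0,0,0,0],[0,0,0,0],[0,0,0,0],[0,0,0,0]]]' --hand 0.6

```text
t: 23.37
eef_pos: [0.6123, 0.1837, 0.0962]
ee_rot: [3.129, -0.801, 0.562]
force: [0.4, -0.5, -0.1]
width: 0.0683
```

Run:
```python
from p import *
p,R,o=cur(); print(p,o['force'],o['width'],o['t'])
s=snap('wrist','wrist10.png')
```

```text
[0.6123 0.1837 0.0962] [ 0.3892 -0.5486 -0.1426] 0.0683206898319783 23.3667
```

View pics/wrist10.png

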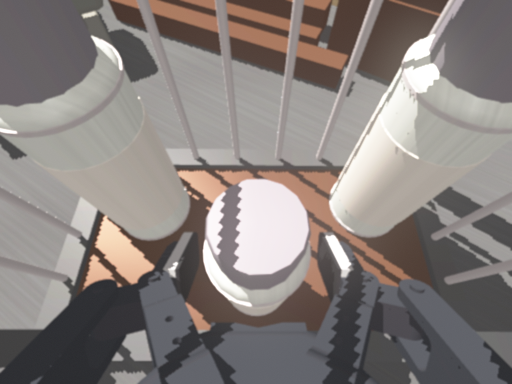

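The can stands free between the pads, with its cap at (258,230) and clear of both tall cans. I'll back out along the tool axis.

send_rows --series '[[[0,0,-0.8,0],[0,0,-1.2,0],[0,0,-1.5,0],[0,0,-2,0],[0,0,-2,0],[0,0,-2,0],[0,0,-2,0],[0,0,-2,0],[0,0,-2,0],[-1,0,-2,0],[-1,0,-2,0],[-1,0,-2,0]]]'

```text
t: 24.42
eef_pos: [0.4613, 0.0921, 0.2247]
ee_rot: [3.129, -0.8, 0.563]
force: [-0.1, -1.4, 0.9]
width: 0.0682
```

```bash
cat > plan4.py <<'E'
from kin import *
import sys
def run(W,p=None,R=None,q=None):
    if p is None: p,R,o=cur(); q=o['q']
    print('now',p,w2c(p),'lean',np.arccos(-R[2,2]),q)
    for nm,g,n in W:
        q1=q; qs=[]
        for i in range(n):
            qn,e=ik(p+(g-p)*(i+1)/n,R,q1); qs.append(np.round(np.abs(qn-q1).max()*12,1)); q1=qn
            if e>1e-3: print('err',i,e)
        q=q1; print(nm,g,np.round(q,2),'rate',max(qs))
        r,p,_=rows(p,R,g,0,n); print(r[0],r[-1],n)
    return p,R,q
E
python3 - <<'E'
from plan4 import *
s=snap('wrist','wrist11.png'); t=snap('top','top11.png'); snap('scene','scene11.png'); import pickle; pickle.dump(t,open('t11.pkl','wb'))
d=lambda phi,gx,gy,z: g2w(phi,gx,gy,z)+np.r_[CR@[.008,0],0]
print(get_obs()['width'],get_obs()['t'])
p,R,q=run([('back',c2w(-.2,0,.45),10),('over',d(1.62,-.075,.27,.45),10),('down',d(1.62,-.075,.27,.293),8)])
for ph in (1.6,1.2,.8,.4,.1,0): 
    q,e=ik(d(ph,-.016,.27,.293),R,q); print(ph,d(ph,-.016,.27,.293),q,e)
E
```

```text
0.06820469292503348 24.5667
now [0.4622 0.0919 0.2253] [-0.1039  0.0018  0.2253] lean 0.8021929469605081 [-0.1142 -0.1605  2.2155  0.8971  0.5957  0.262 ]
back [0.3813 0.04   0.45  ] [-0.37 -0.53  1.94  0.64  1.25  0.59] rate 0.9
[0.95, 0.04, -2.25, 0.0] [0.95, 0.04, -2.25, 0.0] 10
over [ 0.4567 -0.1932  0.45  ] [-0.84 -0.08  1.61  0.79  1.46  0.15] rate 0.9
[-0.42, 2.38, -0.4, 0.0] [-0.42, 2.38, -0.4, 0.0] 10
down [ 0.4567 -0.1932  0.293 ] [-0.84  0.01  1.89  0.85  1.21 -0.13] rate 0.5
[-1.41, -0.02, 1.36, 0.0] [-1.41, -0.02, 1.36, 0.0] 8
1.6 [ 0.42   -0.1403  0.293 ] [-0.8122 -0.1411  2.0281  0.8533  1.1991 -0.1014] 3.537368619577329e-13
1.2 [ 0.3743 -0.043   0.293 ] [-0.68   -0.4026  2.2186  0.8325  1.1514  0.0475] 3.3350402236987355e-15
0.8 [0.37   0.0644 0.293 ] [-0.286  -0.5287  2.2886  0.7302  0.9168  0.4103] 1.3660663497565815e-12
0.4 [0.4079 0.1649 0.293 ] [ 0.1439 -0.3811  2.2053  0.5026  0.6166  0.851 ] 7.870043663815591e-15
0.1 [0.4606 0.2262 0.293 ] [ 0.3039 -0.184   2.0639  0.3602  0.5013  1.0708] 1.7823647480991477e-15
0 [0.4819 0.2428 0.293 ] [ 0.33   -0.1167  2.0069  0.3313  0.4831  1.1127] 2.156898797443991e-12
```

View pics/wrist11.png

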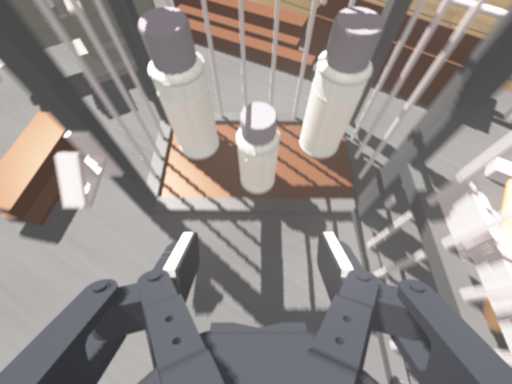

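View pics/top11.png

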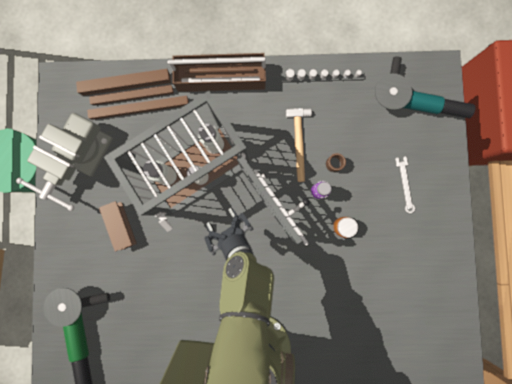

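The wrist view shows the can standing upright at (258,150) on the floor sheet between the tall cans. The gate's free edge in the top view is at about (306,242). Next I'll check the gate angle and move over to its outer side.

Run:
```python
from p import *
import pickle
t=pickle.load(open('t11.pkl','rb'))
w=onz(t,305,242,.314); c=w2c(w)[:2]+[0,.15]; print(w,np.hypot(*c),np.arctan2(-c[0],c[1]))
for ph in (1.5,1.6,1.7): print(ph,proj(t,g2w(ph,.0,.296,.314)))
a=cv2.imread('pics/top11.png')[130:260,220:350];cv2.imwrite('pics/c11.png',cv2.resize(a,(600,600),interpolation=cv2.INTER_CUBIC))
```

```text
[ 0.3814 -0.153   0.314 ] 0.3013488098105118 1.618805527499506
1.5 (np.float64(293.0258891290161), np.float64(247.3336699780898))
1.6 (np.float64(302.18435417762356), np.float64(241.5812605587363))
1.7 (np.float64(310.69913807711566), np.float64(234.9441682120265))
```

View pics/c11.png

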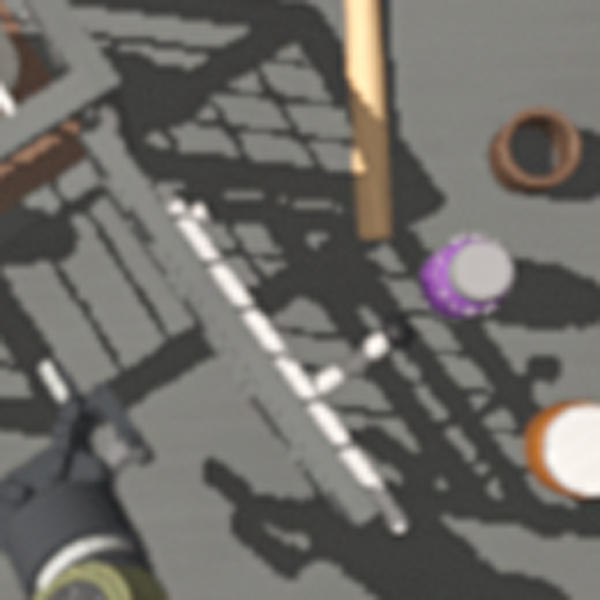

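send_rows --series '[[[0.95,0.04,-2.25,0],[0.95,0.04,-2.25,0],[0.95,0.04,-2.25,0],[0.95,0.04,-2.25,0],[0.95,0.04,-2.25,0],[0.95,0.04,-2.25,0],[0.95,0.04,-2.25,0],[0.95,0.04,-2.25,0],[0.95,0.04,-2.25,0],[0.95,0.04,-2.25,0]]]' --hand -1

```text
t: 25.4
eef_pos: [0.3823, 0.0407, 0.4503]
ee_rot: [3.129, -0.8, 0.562]
force: [-0.5, 0.5, 0.3]
width: -0.0002
```

send_rows --series '[[[-0.42,2.38,-0.4,0],[-0.42,2.38,-0.4,0],[-0.42,2.38,-0.4,0],[-0.42,2.38,-0.4,0],[-0.42,2.38,-0.4,0],[-0.42,2.38,-0.4,0],[-0.42,2.38,-0.4,0],[-0.42,2.38,-0.4,0],[-0.42,2.38,-0.4,0],[-0.42,2.38,-0.4,0],[-1.41,0,1.36,0],[-1.41,0,1.36,0],[-1.41,0,1.36,0],[-1.41,0,1.36,0],[-1.41,0,1.36,0],[-1.41,0,1.36,0],[-1.41,0,1.36,0],[-1.41,0,1.36,0],[0,0,0,0]]]'

```text
t: 26.98
eef_pos: [0.4583, -0.1929, 0.2884]
ee_rot: [3.138, -0.799, 0.556]
force: [-0.6, -0.1, -0.5]
width: -0.0002
```

Run:
```python
from plan4 import *
s=snap('wrist','wrist12.png')
d=lambda phi,gx,gy,z: g2w(phi,gx,gy,z)+np.r_[CR@[.008,0],0]
p,R,o=cur(); print(p,o['force'],o['t'],d(1.62,-.075,.27,.293),w2c(p))
out=[]
r,p,_=rows(p,R,d(1.61,-.022,.27,.293),0,5); out+=r
for ph in np.arange(1.5,.39,-.1):
    r,p,_=rows(p,R,d(ph,-.014,.27,.293),0,1); out+=r
show(out[:5]);show(out[5:])
```

```text
[ 0.4587 -0.1933  0.2908] [0.336  0.2619 0.4141] 27.0333 [ 0.4567 -0.1932  0.293 ] [-0.2563 -0.2393  0.2908]
[[-0.03,-1.13,-0.1,0],[-0.03,-1.14,-0.1,0],[-0.02,-1.13,-0.1,0],[-0.03,-1.14,-0.1,0],[-0.03,-1.13,-0.1,0]] 5
[[-0.08,-3.77,-0.11,0],[0.15,-2.7,0.13,0],[0.33,-2.66,0.32,0],[0.51,-2.61,0.51,0],[0.69,-2.51,0.69,0],[0.86,-2.41,0.87,0],[1.03,-2.28,1.04,0],[1.18,-2.11,1.2,0],[1.32,-1.94,1.34,0],[1.44,-1.74,1.48,0],[1.56,-1.53,1.59,0],[1.66,-1.3,1.7,0]] 12
```

View pics/wrist12.png

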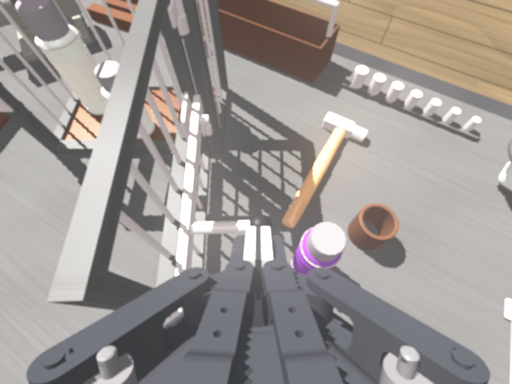

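send_rows --series '[[[0.36,-1.1,-0.4,0],[0,-1.13,-0.1,0],[0,-1.13,-0.1,0],[0,-1.13,-0.1,0],[0,-1.13,-0.1,0],[0,-1.2,0,0],[0,-1.2,0,0],[0.05,-1.3,0.05,0],[0,0,0,0]]]'

```text
t: 27.78
eef_pos: [0.4073, -0.1146, 0.3011]
ee_rot: [3.127, -0.801, 0.565]
force: [-0.0, 0.1, 0.5]
width: -0.0002
```

Run:
```python
from plan4 import *
import pickle
p,R,o=cur(); print(p,o['force'],o['t'],w2c(p))
s=snap('wrist','wrist13.png');t=snap('top','top13.png'); snap('scene','scene13.png')
a=cv2.imread('pics/top13.png')[130:260,220:350];cv2.imwrite('pics/c13.png',cv2.resize(a,(600,600),interpolation=cv2.INTER_CUBIC))
```

```text
[ 0.4073 -0.1146  0.3011] [-0.0097  0.1154  0.4501] 27.7833 [-0.2589 -0.1453  0.3011]
```

View pics/wrist13.png

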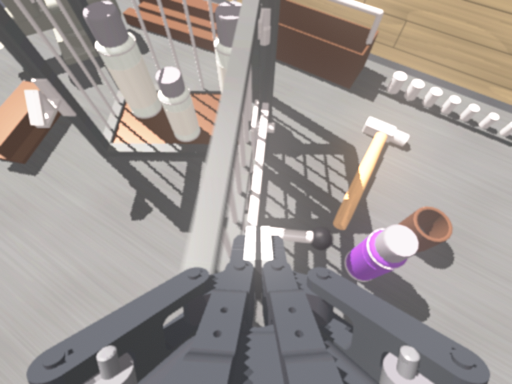

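View pics/c13.png

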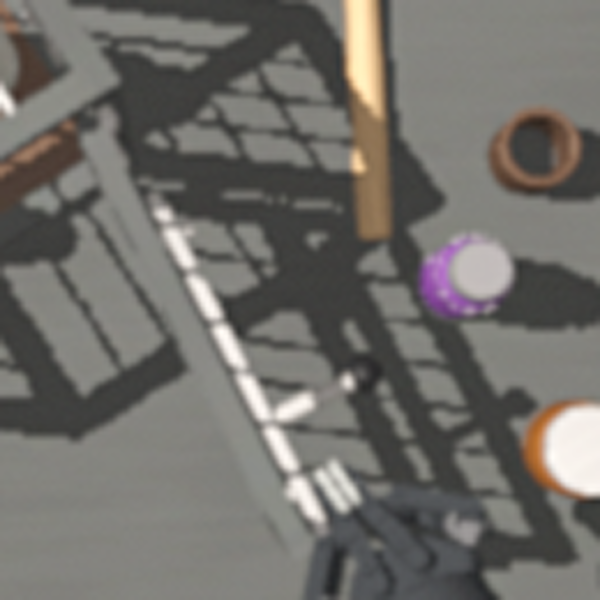

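Run:
```python
from plan4 import *
d=lambda phi,gx,gy,z: g2w(phi,gx,gy,z)+np.r_[CR@[.008,0],0]
p,R,o=cur(); out=[]
phs=np.linspace(1.35,.3,14); offs=np.linspace(-.034,-.016,14)
q=o['q'];m=[]
for ph,of in zip(phs,offs):
    r,p,_=rows(p,R,d(ph,of,.265,.297),0,1); out+=r
    qn,e=ik(p,R,q); m.append(np.abs(qn-q).max()*12); q=qn
show(out);print(np.round(m,1),p,w2c(p))
```

```text
[[-0.17,-2.18,0.3,0],[0.25,-2.27,0.23,0],[0.38,-2.23,0.36,0],[0.52,-2.18,0.5,0],[0.63,-2.11,0.63,0],[0.77,-2.02,0.75,0],[0.87,-1.92,0.88,0],[0.99,-1.81,0.99,0],[1.09,-1.68,1.1,0],[1.19,-1.54,1.2,0],[1.27,-1.39,1.3,0],[1.35,-1.23,1.37,0],[1.41,-1.06,1.44,0],[1.47,-0.89,1.51,0]] 14
[0.6 0.7 0.6 0.7 0.8 1.  1.1 1.2 1.2 1.2 1.1 1.1 1.  0.9] [0.4271 0.1838 0.297 ] [-0.0856  0.0985  0.297 ]
```

send_rows --series '[[[-0.17,-2.18,0.3,0],[0.25,-2.27,0.23,0],[0.38,-2.23,0.36,0],[0.52,-2.18,0.5,0],[0.63,-2.11,0.63,0],[0.77,-2.02,0.75,0],[0.87,-1.92,0.88,0]]]'

```text
t: 28.52
eef_pos: [0.371, 0.0372, 0.297]
ee_rot: [3.128, -0.802, 0.561]
force: [2.1, -0.7, -0.7]
width: -0.0003
```

send_rows --series '[[[0.99,-1.81,0.99,0],[1.09,-1.68,1.1,0],[1.19,-1.54,1.2,0],[1.27,-1.39,1.3,0],[1.35,-1.23,1.37,0],[1.2,-0.9,1.22,0],[0.8,-0.5,0.8,0],[0,0,0,0]]]'

```text
t: 29.18
eef_pos: [0.4197, 0.1745, 0.2967]
ee_rot: [3.13, -0.8, 0.563]
force: [0.5, -0.8, 0.1]
width: 0.0
```

Run:
```python
from plan4 import *
import pickle
p,R,o=cur(); print(p,o['force'],o['t'],w2c(p))
s=snap('wrist','wrist14.png');t=snap('top','top14.png'); snap('scene','scene14.png')
a=cv2.imread('pics/top14.png')[85:265,90:270];cv2.imwrite('pics/c14.png',cv2.resize(a,(600,600),interpolation=cv2.INTER_CUBIC))
```

```text
[0.4197 0.1745 0.2967] [ 0.5445 -0.7632  0.0714] 29.1833 [-0.0968  0.0944  0.2967]
```

View pics/wrist14.png

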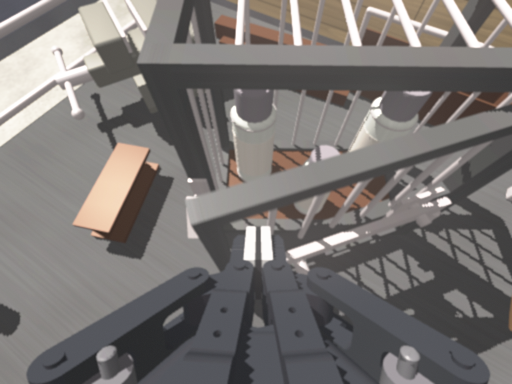

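View pics/c14.png

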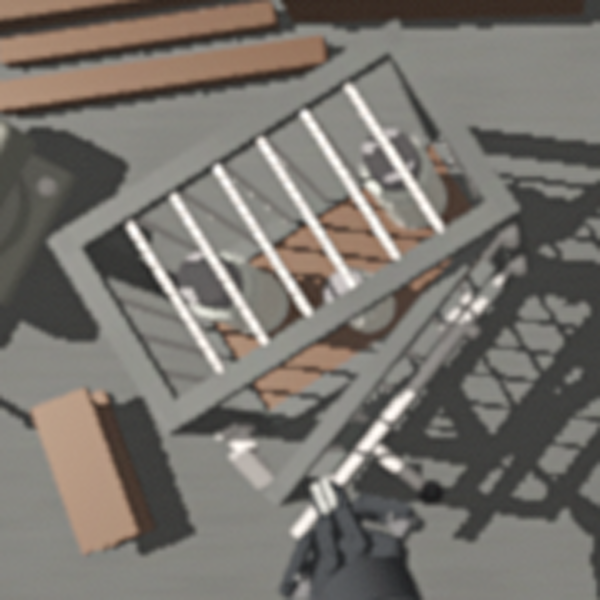

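Run:
```python
from plan4 import *
d=lambda phi,gx,gy,z: g2w(phi,gx,gy,z)+np.r_[CR@[.008,0],0]
p,R,o=cur(); out=[]
for ph in np.linspace(.24,0,9):
    r,p,_=rows(p,R,d(ph,-.016,.265,.298),0,1); out+=r
show(out);print(p,w2c(p))
```

```text
[[2.07,-1.03,1.91,0],[0.53,-0.22,0.55,0],[0.54,-0.2,0.55,0],[0.54,-0.18,0.55,0],[0.55,-0.15,0.56,0],[0.55,-0.13,0.57,0],[0.55,-0.11,0.56,0],[0.55,-0.08,0.57,0],[0.55,-0.06,0.57,0]] 9
[0.4845 0.2386 0.298 ] [-0.008  0.115  0.298]
```

send_rows --series '[[[0.8,-0.4,0.75,0],[0.7,-0.35,0.65,0],[0.6,-0.3,0.55,0],[0.53,-0.22,0.55,0],[0.54,-0.2,0.55,0],[0.54,-0.18,0.55,0],[0.55,-0.15,0.56,0],[0.55,-0.13,0.57,0],[0,0,0,0]]]'

```text
t: 30.08
eef_pos: [0.4667, 0.2253, 0.2979]
ee_rot: [3.129, -0.8, 0.562]
force: [-0.6, 0.5, -0.2]
width: -0.0002
```

Run:
```python
from plan4 import *
p,R,o=cur(); print(p,o['force'],o['t'],w2c(p))
s=snap('wrist','wrist15.png');t=snap('top','top15.png'); snap('scene','scene15.png')
a=cv2.imread('pics/top15.png')[85:265,90:270];cv2.imwrite('pics/c15.png',cv2.resize(a,(600,600),interpolation=cv2.INTER_CUBIC))
```

```text
[0.4667 0.2253 0.2979] [-0.6082  0.527  -0.1814] 30.0833 [-0.0302  0.1131  0.2979]
```

View pics/wrist15.png

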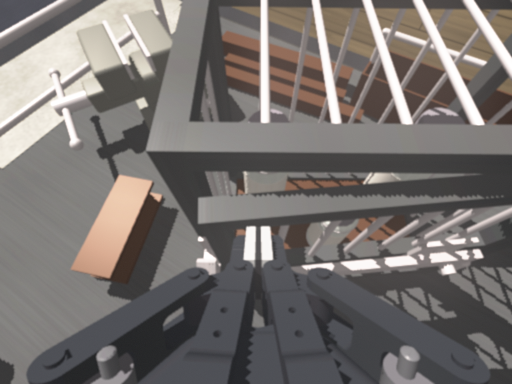

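View pics/c15.png

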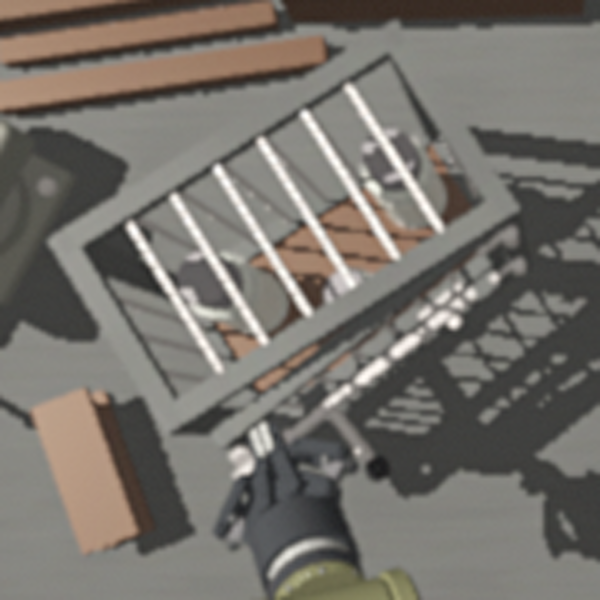

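send_rows --series '[[[0.55,-0.1,0.56,0],[0.55,-0.08,0.57,0],[0.55,-0.06,0.57,0],[0,0,0,0],[0,0,0,0]]]'

```text
t: 30.65
eef_pos: [0.4848, 0.2394, 0.2979]
ee_rot: [3.129, -0.801, 0.562]
force: [-0.9, -0.3, 0.2]
width: -0.0001
```

Run:
```python
from plan4 import *
p,R,o=cur(); print(p,o['force'],o['t'],w2c(p))
s=snap('wrist','wrist16.png');t=snap('top','top16.png'); snap('scene','scene16.png')
a=cv2.imread('pics/top16.png')[85:265,90:270];cv2.imwrite('pics/c16.png',cv2.resize(a,(600,600),interpolation=cv2.INTER_CUBIC))
```

```text
[0.4848 0.2394 0.2979] [-0.9003 -0.287   0.163 ] 30.65 [-0.0073  0.1155  0.2979]
```

View pics/wrist16.png

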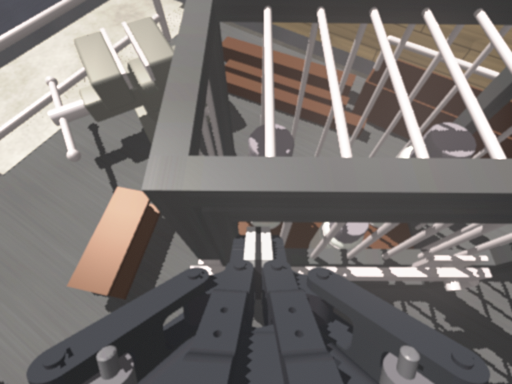

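View pics/c16.png

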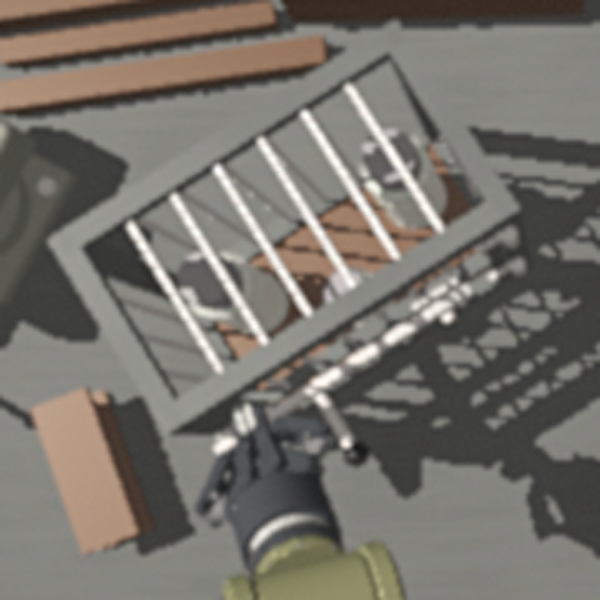

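send_rows --series '[[[0.28,0,0.29,0],[0,0,0,0],[0,0,0,0]]]'

```text
t: 31.05
eef_pos: [0.4883, 0.2414, 0.298]
ee_rot: [3.129, -0.801, 0.562]
force: [0.8, 0.4, 0.4]
width: -0.0001
```

send_rows --series '[[[0.28,0,0.29,0],[0,0,0,0],[0,0,0,0]]]'

```text
t: 31.3
eef_pos: [0.4905, 0.2429, 0.2977]
ee_rot: [3.129, -0.798, 0.563]
force: [-32.6, -21.5, 13.4]
width: 0.0
```

send_rows --series '[[[-0.3,0,-0.3,0],[-0.7,0,-0.8,0],[-1.5,0,-1.5,0],[-2,0,-2,0],[-2,0,-2,0],[-2,0,-2,0],[0,0,0,0]]]'

```text
t: 31.88
eef_pos: [0.3863, 0.1788, 0.2971]
ee_rot: [3.128, -0.802, 0.563]
force: [0.4, 0.6, 0.5]
width: -0.0002
```

Run:
```python
from plan4 import *
import pickle
p,R,o=cur(); print(p,o['force'],o['t'],w2c(p))
s=snap('wrist','wrist17.png');t=snap('top','top17.png');c=snap('scene','scene17.png'); pickle.dump((s,t,c),open('d17.pkl','wb'))
for ph in (0,.03,.06):
  print(ph,'edge',proj(s,g2w(ph,0,.296,.314)),'nose top z.2025',proj(s,g2w(ph,-.016,.325,.2025)),'nose at .15rad',proj(s,g2w(ph,-.016,.325,.2025+.02)))
print('post face',proj(s,c2w(0,.15,.314)),'lip',proj(s,c2w(-.026,.16,.2085 if 0 else .1955)))
a=cv2.imread('pics/top17.png')[85:265,90:270];cv2.imwrite('pics/c17.png',cv2.resize(a,(600,600),interpolation=cv2.INTER_CUBIC))
```

```text
[0.3863 0.1788 0.2971] [0.4104 0.6067 0.4738] 31.8833 [-0.123   0.1155  0.2971]
0 edge (np.float64(219.39152676561108), np.float64(74.26686738289197)) nose top z.2025 (np.float64(204.07070220038202), np.float64(169.04873616305895)) nose at .15rad (np.float64(200.79730747506596), np.float64(158.87925688677117))
0.03 edge (np.float64(218.74591591396972), np.float64(82.44603392422361)) nose top z.2025 (np.float64(203.78643407602004), np.float64(176.70802030734916)) nose at .15rad (np.float64(200.43996828997842), np.float64(166.8665259886389))
0.06 edge (np.float64(218.4384351641677), np.float64(90.96736517728617)) nose top z.2025 (np.float64(203.7688693425908), np.float64(184.59358030577775)) nose at .15rad (np.float64(200.36463600425233), np.float64(175.10659797964067))
post face (np.float64(214.13445401156258), np.float64(74.22215362001786)) lip (np.float64(217.82853277352933), np.float64(180.15597252843827))
```

View pics/wrist17.png

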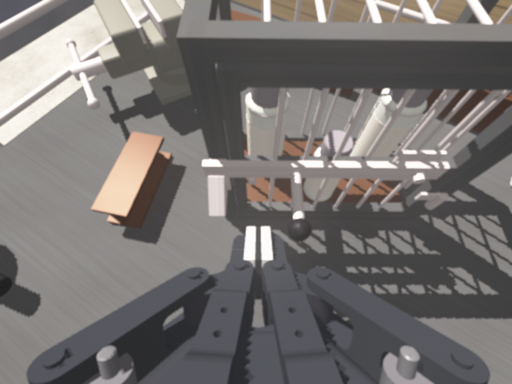

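View pics/c17.png

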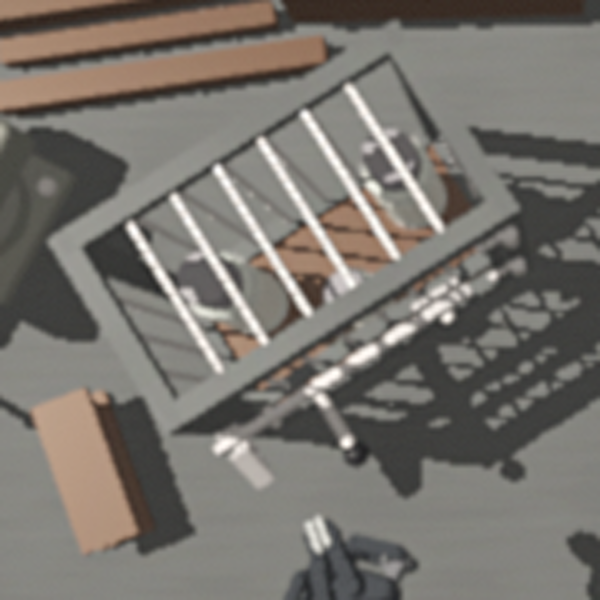

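Run:
```python
import cv2
a=cv2.imread('pics/wrist17.png')[140:240,180:340];cv2.imwrite('pics/c18.png',cv2.resize(a,(800,500),interpolation=cv2.INTER_CUBIC))
```

```text
(no output)
```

View pics/c18.png

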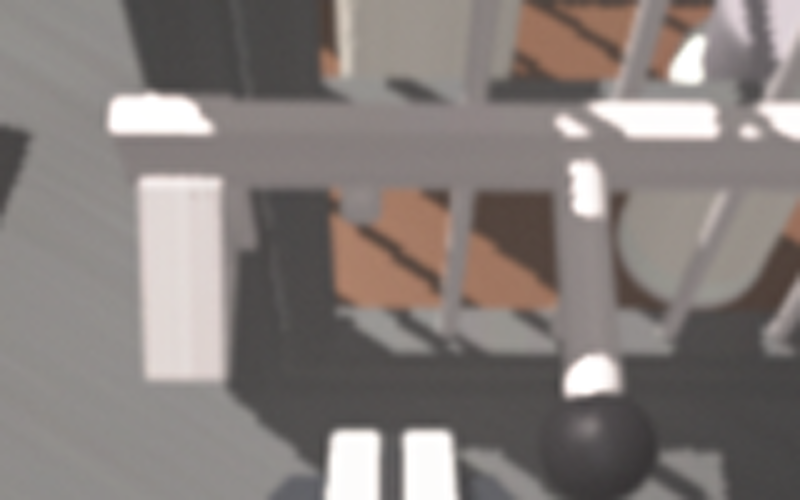

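Run:
```python
from p import *
import pickle
s,t,c=pickle.load(open('d17.pkl','rb'))
a=cv2.imread('pics/wrist17.png')[30:130,180:340];cv2.imwrite('pics/c19.png',cv2.resize(a,(800,500),interpolation=cv2.INTER_CUBIC))
b=lambda q:tuple(np.round(np.array(proj(s,q))-[180,30],1)*5)
print('tube bottom front edge',b(c2w(0,.1,.32)),b(c2w(0,-.05,.32)),'tube top front',b(c2w(0,.1,.34)))
for ph in (0,.03): print(ph,'rail top outer',b(g2w(ph,0,.296,.314)),b(g2w(ph,0,.15,.314)),'rail bottom outer',b(g2w(ph,0,.28,.298)),b(g2w(ph,0,.15,.298)))
b2=lambda q:tuple(np.round(np.array(proj(s,q))-[180,140],1)*5)
def bar(ph,th,y,dz): # point on bar front face, y from hinge, dz from mid
    r=y-.08; return g2w(ph,-.016,.08+r*np.cos(th)-dz*np.sin(th),.19+r*np.sin(th)+dz*np.cos(th))
for ph,th in ((0,0),(.03,.09),(.02,.09)):
    print(ph,th,[(b2(bar(ph,th,y,.0125)),b2(bar(ph,th,y,-.0125))) for y in (.325,.27,.17)], 'ball',b2(g2w(ph,-.084,.22,.19+.14*np.sin(th))))
print('lip',b2(c2w(-.026,.151,.1955)),b2(c2w(-.026,.169,.1955)),'ramp end',b2(c2w(-.06,.16,.1775)),b2(c2w(-.06,.16,.165)))
```

```text
tube bottom front edge (np.float64(502.0), np.float64(190.0)) (np.float64(1506.0), np.float64(198.5)) tube top front (np.float64(514.5), np.float64(63.0))
0 rail top outer (np.float64(197.0), np.float64(221.5)) (np.float64(1152.0), np.float64(229.5)) rail bottom outer (np.float64(307.0), np.float64(304.5)) (np.float64(1101.5), np.float64(311.0))
0.03 rail top outer (np.float64(193.5), np.float64(262.0)) (np.float64(1160.0), np.float64(250.0)) rail bottom outer (np.float64(306.0), np.float64(342.5)) (np.float64(1109.0), np.float64(331.0))
0 0 [((np.float64(120.5), np.float64(145.0)), (np.float64(138.0), np.float64(201.0))), ((np.float64(370.0), np.float64(147.0)), (np.float64(370.5), np.float64(202.0))), ((np.float64(822.0), np.float64(149.5)), (np.float64(791.0), np.float64(204.5)))] ball (np.float64(610.5), np.float64(462.5))
0.03 0.09 [((np.float64(111.0), np.float64(129.0)), (np.float64(120.5), np.float64(190.5))), ((np.float64(381.5), np.float64(136.5)), (np.float64(371.0), np.float64(196.5))), ((np.float64(846.0), np.float64(150.0)), (np.float64(803.0), np.float64(207.0)))] ball (np.float64(636.5), np.float64(475.0))
0.02 0.09 [((np.float64(111.5), np.float64(115.5)), (np.float64(121.0), np.float64(177.5))), ((np.float64(380.0), np.float64(126.0)), (np.float64(370.0), np.float64(186.0))), ((np.float64(844.0), np.float64(143.5)), (np.float64(801.0), np.float64(200.5)))] ball (np.float64(631.0), np.float64(464.0))
lip (np.float64(230.0), np.float64(201.0)) (np.float64(148.5), np.float64(200.5)) ramp end (np.float64(188.0), np.float64(374.5)) (np.float64(195.0), np.float64(394.5))
```

View pics/c19.png

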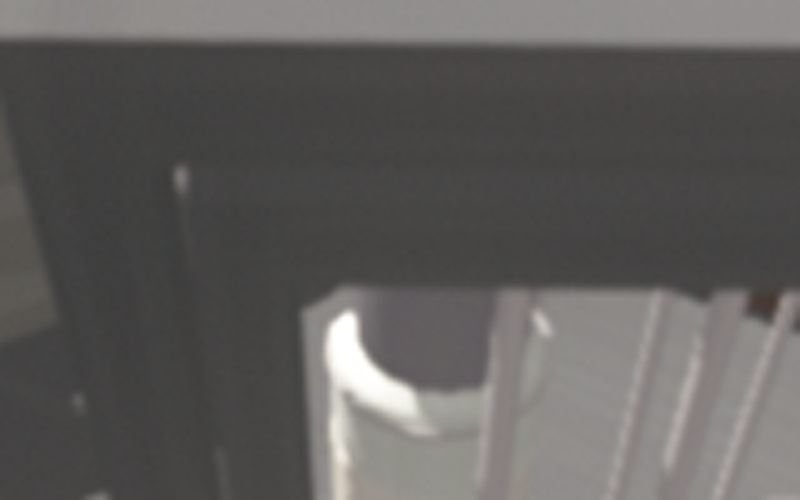

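The checks all fit a shut gate (0 rad) and a level bar:
- **Gate:** the rail edge and the cross-tube edge show the same small calibration offset.
- **Bar:** its top edge is flat at crop y=137. A lifted bar would slope about 28 px.

I'll back off and make a last check of the bystanders.

send_rows --series '[[[0.5,0,-2,0],[0.5,0,-3,0],[0.5,0,-3,0],[0,0,0,0],[0,0,0,0]]]'

```text
t: 32.45
eef_pos: [0.3491, 0.1557, 0.3645]
ee_rot: [3.128, -0.803, 0.563]
force: [0.4, 0.3, 0.1]
width: -0.0003
```

Run:
```python
from p import *
import pickle
p,R,o=cur(); print(p,o['force'],o['t'],w2c(p))
s=snap('wrist','wrist20.png');t=snap('top','top20.png');c=snap('scene','scene20.png')
a=cv2.imread('pics/top0.png').astype(int);b=cv2.imread('pics/top20.png').astype(int)
df=(np.abs(a-b).max(2)>45).astype(np.uint8); n,l,st,ce=cv2.connectedComponentsWithStats(df)
print([(list(map(int,st[i])),) for i in range(1,n) if st[i][4]>12])
v=np.hstack([cv2.resize(cv2.imread('pics/scene20.png')[100:300,120:360],(480,400)),cv2.resize(cv2.imread('pics/wrist20.png')[60:260,130:450],(640,400))])
cv2.imwrite('pics/f.png',cv2.resize(v,(800,286)))
```

```text
[0.3491 0.1557 0.3645] [0.3688 0.2992 0.07  ] 32.45 [-0.1667  0.1154  0.3645]
[([187, 167, 8, 9, 41],), ([358, 180, 26, 17, 300],), ([371, 186, 28, 15, 207],), ([177, 256, 45, 36, 787],), ([281, 257, 90, 85, 2893],), ([145, 290, 50, 31, 527],), ([207, 293, 120, 91, 2616],), ([0, 298, 112, 86, 4006],), ([194, 301, 24, 15, 117],), ([214, 301, 11, 20, 102],), ([198, 311, 17, 11, 101],), ([192, 323, 40, 61, 603],), ([250, 334, 21, 16, 122],), ([101, 343, 62, 41, 814],), ([373, 345, 4, 7, 17],), ([41, 350, 5, 7, 17],), ([268, 353, 10, 7, 37],), ([48, 355, 11, 15, 80],), ([229, 355, 7, 11, 42],), ([174, 357, 18, 8, 71],), ([364, 356, 23, 28, 363],), ([41, 364, 5, 18, 44],), ([109, 365, 31, 19, 93],), ([306, 372, 30, 12, 165],), ([227, 374, 18, 10, 109],)]
```

View pics/wrist20.png

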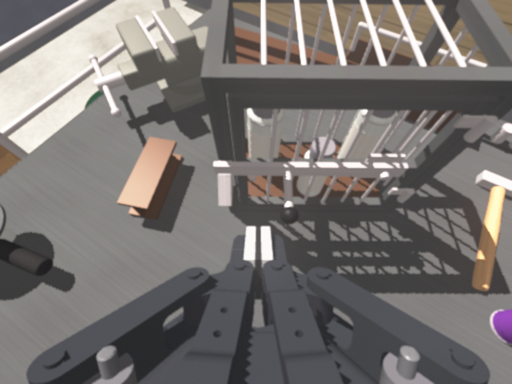

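View pics/top20.png

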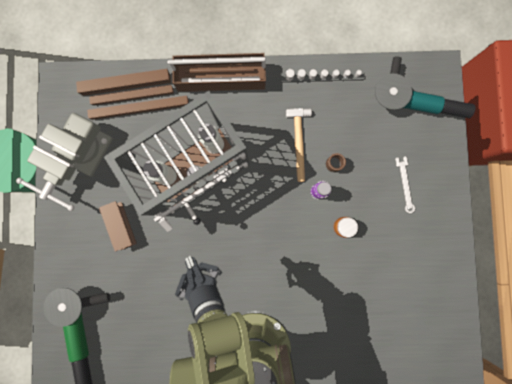

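View pics/f.png

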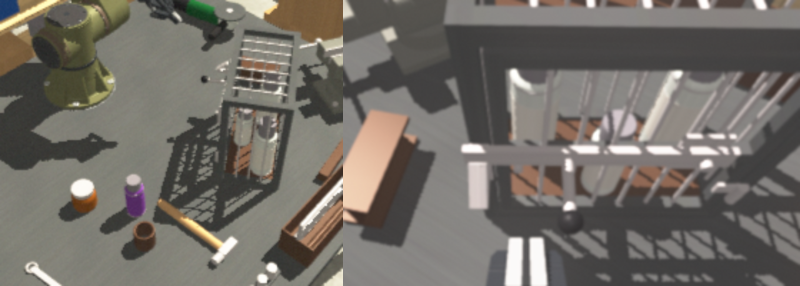

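Compared with the first top view, the only differences away from the arm and its shadow are the can gone from (371,188) and the can now in the cage at (191,171). The gate, bar and handle look just as they did at the start, so they are shut and latched.

```bash
python3 -c "
from plant import sign_off; print(sign_off())"
```

```text
the job is handed in; nothing more can be done
None
```

The white spray can is standing upright in the cage with the gate shut and latched, and I handed the job in at about 32.6 s of the 72 s allowed.

**What I did:**
- I lifted the latch bar by its handle and swung the gate open to about 1.6 rad.
- The rows can't tilt the tool. I got about 0.8 rad of lean by pushing the arm against its reach limit, which tilted it.
- I gripped the white can and left the purple look-alike alone. I carried the can over the gate, set it down between the two tall cans until it touched the floor, and let go.
- I pushed the gate shut with the closed fingertips.

**Last checks:**
- **Gate and latch:** the gate reads 0 rad open and the bar's edge is flat. The gate, bar and handle also look the same in the top view as before I started. I did not pull on the gate to test the latch.
- **Can:** it stands upright in the last wrist picture.
- **Other things:** nothing else on the bench or in the cage moved, going by the before-and-after top pictures.
- **Contact:** the arm was touching nothing when I handed in.

**Oddities:**
- **Gate swing:** while the gate was swinging shut, the gripper's finger linkage touched it before the fingertip did. The readings between moves then stayed under 3 N.
- **Final push:** it peaked at about 41 N total at the fingertip, with the gate against its stop. That was the finger rather than the gripper's body, and far below the wrist limit.
- **Camera offsets:** predicted and seen positions differed by 2 to 4 mm, in line with the stated calibration.

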